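# Loosen the knurled collar of a sample turret with a fingertip

## Task

The captive knurled collar on the hub of the sample turret has to be loosened: with a fingertip against its ridged rim, roll it round anticlockwise (seen from above) until the pointer on its top first comes to the fixed tab on the hub, then go on for two more full turns, and stop with the pointer at the tab again. Do not pull the collar upwards, and leave the vials, bottle and tray that stand round the turret where they are. Finish with the hand clear of everything.

Things in the scene. Friction and masses are not known exactly. Their poses are not given: they have to be found in the camera images.
- turret: Sample turret, bolted down: round white foot 256 mm across, 36 mm high; black carousel 212 mm across with small capped vials on a circle of 90 mm radius (cap tops 103 mm above the bench); grey hub flange 136 mm across, its top at 112 mm. Origin: centre of the underside, on the bench, on the collar's upright axis. Its x axis points from the axis towards the fixed tab.
- turret_tab (a point): Fixed black tab on top of the hub flange, 14 mm long (radially, from 52 to 66 mm off the axis), 5 mm wide, 4 mm high; the point is the middle of its upper face, 59 mm from the collar's axis, 116 mm above the bench. It does not turn.
- collar_top (a point): Centre of the collar's flat upper face, on the upright turning axis, 148 mm above the bench. The collar is a bare aluminium disc 95 mm across. A plain steel stem 32 mm across ends 6 mm above this face. Turning takes about 0.12 N m (2.5 N along the rim); the collar stays where it is left.
- collar_mid (a point): Point on the collar's axis at mid-height of its rim, 130 mm above the bench. The rim is upright from 115 to 145 mm, with 24 upright rounded ridges 8 mm wide, 15 degrees apart, from 116 to 144 mm: 95 mm across the ridges, 86 mm between them. Nothing beside the rim stands higher than 116 mm, so a fingertip can travel all the way round it.
- collar_pointer (a point): Outer end, at the top, of the pointer: a black rib 20 mm long, 5 mm wide and 4 mm high lying radially on the collar's upper face from 20 to 40 mm off the axis. It turns with the collar.
- collar (a joint): Turn of the collar, rad, growing anticlockwise seen from above (loosening); 0 where the pointer first comes to the tab, then 6.28 and 12.57 after one and two more turns. It starts between -2.4 and -0.6, so the pointer stands 35 to 137 degrees clockwise of the tab. Stops at -2.7 (tight) and 15.5.
- collar_lift (a joint): How far the collar has been pulled up along its stem, m; 0 is down, where it belongs; it can rise 12 mm against a light spring.
- vial_a: Loose glass vial with a black cap standing on the bench, 23 mm across, 75 mm high; origin under its centre. Leave alone.
- vial_b: Another such vial, 23 mm across, 75 mm high; origin under its centre. Leave alone.
- reagent: Loose amber bottle, 66 mm across, 150 mm high, standing; origin under its centre. Leave alone.
- cap_tray: Loose open white tray 90 by 70 by 30 mm; origin under its centre. Leave alone.

How it is judged:
On the way, in this order (a step that is already met when the one before it is completed fails the run):
1. the pointer has come to the tab for the first time (value of joint collar above -0.1 rad).
2. one full turn more (value of joint collar above 6.1 rad).
3. two full turns more (value of joint collar above 12.2 rad).
At the end, for the whole second after the job is handed in: The collar rests two full turns past its first meeting with the tab, its pointer within 0.36 rad (21 degrees) of the tab, it is down on its seat (raised less than 3 mm), and the vials, bottle and tray are within 20 mm of where they stood (value of joint collar between 12.2 and 12.93 rad and velocity of joint collar between -0.05 and 0.05 rad/s and value of joint collar_lift below 0.003 m and distance of each of vial_a, vial_b, reagent, cap_tray from where it was at the start of the episode below 0.02 m); the robot touches nothing.
It fails at once if the collar is pulled up by more than 4 mm (value of joint collar_lift above 0.004 m).
It fails at once if a vial, the bottle or the tray is moved by more than 20 mm, lifted or knocked over (distance of any of vial_a, vial_b, reagent, cap_tray from where it was at the start of the episode above 0.02 m or angle between any of vial_a, vial_b, reagent's own z axis and vertical above 0.5 rad).
It also fails if it takes over 72 s, if anything falls off the work surface, if the arm or the gripper's body presses on something with over 40 N, if the wrist force passes 120 N, or if a joint passes its speed limit or range.

## Robot

A 6-joint arm with a two-finger parallel gripper is mounted at the origin on the work surface. World frame = base frame: x ahead of the robot, y to its left, z up, the work surface at z = 0. Lengths are in m, angles in rad, forces in N, time in s.
With the tool pointing down it reaches from about 0.35 to 0.725 m from the base axis. Payload 6 kg.
Tool frame: the origin (TCP) lies at the very end of the fingers, on their centre line; the grasp point (between the pads) lies bot.grasp_offset behind it (bot.grasp_offset is the distance from the TCP to the grasp point, in m); z points along the fingers, y is the direction in which the jaws open and shut (so a half turn about z gives the same grasp; the last joint's range is limited). The gripper opens to 85 mm and grips with 20 to 120 N. Pads are 22 mm wide; open, the fingers measure 114 mm over their backs; the gripper's body (76 mm by 85 mm) begins 54 mm behind the grasp point. The pads swing forward as they close: fully open they stand 13 mm farther back than shut.
Start: joints at [1.45, 0.04, 0.085, 0, -1.615, -0.334], TCP at [0.264, 0.539, 0.231] pointing down, gripper open.
Joint ranges: [-2.56, 2.56], [-1.29, 2.01], [-1.08, 1.49], [-3.29, 1.98], [-2.81, -0.18], [-2.99, 2.99]. Speed limits (rad/s): [2.57, 2.57, 3.01, 3.14, 3.14, 3.14].

## Interface

Orientations are given as [roll, pitch, yaw] about the fixed x, y, z axes, in that order (R = Rz(yaw) Ry(pitch) Rx(roll)).
In Python, from plant import bot, viewer gives the robot as it stands.
- The arm moves only by the tool drive_tool, never from a script. Its argument "increments" is a list of rows, each an object of numbers: "x", "y", "z": the shift along the world's x, y, z in m; "rx", "ry", "rz": the turn, a rotation vector about the world's x, y, z in rad; "grip": the opening in per cent of the stroke, from 0 (shut) to 100 (fully open). In form: [{"x": .., "y": .., "z": .., "rx": .., "ry": .., "rz": .., "grip": ..}, ...]. A call has exactly 8 rows; each row shifts and turns the commanded pose from where the row before left it; what a row does not reach is not made up. A row lasts 1/12 s, in which the tool goes at most 41.7 mm and 7.16 degrees, less where a joint would pass 70% of its speed; a pose out of reach is approached as far as the arm can. A call with a gripper value outside its range is refused whole. The fingers move at their own pace and stop on an object; the grip force is fixed at half the most. Time passes only in rows, so rows that do not move let the fingers close, or fill a call up. It gives the time, the measured TCP pose, the force and the opening at its end, in the units of the state.
- bot.observe(): the state, without advancing time (a new reading comes with each control period).
- viewer.grab_frame(name): name is "scene" or "top" or "wrist"; returns a dict with "pixels" (420x560x3 uint8, red, green, blue), "mtx" (3x3 intrinsics, pixels), "position" and "rotation" of the camera in the world; the wrist camera has in their place "T_tool_cam" (4x4, takes a point from camera to tool coordinates, whose origin is the TCP and whose axes are the flange's). Camera axes: x right, y up, looking along -z (the intrinsics and any distortion apply to the point x, -y, -z); pixel columns grow to the right and rows downward; lengths in m; the calibration is good to about 2 mm. A picture is of the moment at which its call begins: read the wrist's pose just before it. There is no depth.
- bot.hand_in(): hands the job in, once; it reports no verdict.
The state is a dict: "time": time; "q": joint angles; "qd": joint speeds; "tau": joint torques, N m; "eef_pos": TCP position; "tool_rot": TCP orientation; "contact_force": force on the tool from outside, world axes, zero at the start; "torque": the same for the moment, N m; "opening": opening from 0.0 (shut) to 1.0 (fully open).
Only numpy, scipy, OpenCV 4.12 (cv2) and the standard library are available. Lean on these libraries where they do the work, as an engineer would, in place of code of your own. Each camera call takes 0.05 s, during which the arm holds its last target. There are 200 camera calls.

## Working session

There is one attempt and no reset: what is moved stays moved. The work goes in short steps, Python scripts to look and compute and a tool call to move; the robot and the scene stay as the last step left them, time stands still between calls to the robot, and variables do not carry over. Pictures are saved under pics/ and viewed, about 8 in all and at most 12, crops included, and the job is handed in when it is done.

Besides the shell and the picture viewer there is one more tool, called after "Request:" by a JSON object that holds its "op" and its "data", one argument or row to a line. drive_tool: Moves the arm, as the interface text tells. Its arguments: {"type":"object","properties":{"increments":{"type":"array","items":{"type":"object","properties":{"x":{"type":"number"},"y":{"type":"number"},"z":{"type":"number"},"rx":{"type":"number"},"ry":{"type":"number"},"rz":{"type":"number"},"grip":{"type":"number"}}}}},"required":["increments"]}

```bash
mkdir -p pics
python3 - <<'E'
from plant import bot, viewer
import cv2,numpy as np
s=bot.observe();print(s, bot.grasp_offset)
for n in("scene","top"):
    f=viewer.grab_frame(n);cv2.imwrite(f"pics/{n}0.png",f["pixels"][:,:,::-1]);print(n,f["mtx"],f["position"],f["rotation"],[k for k in f])
    np.savez(f"{n}0.npz",**{k:f[k] for k in("pixels","mtx","position","rotation")})
E
```

```text
{'time': 0.0, 'q': array([ 1.44968650e+00,  4.08131135e-02,  8.37916847e-02, -4.83899677e-04,
       -1.61547501e+00, -3.33717193e-01]), 'qd': array([-8.97431565e-04, -7.38824940e-05,  1.01460664e-03,  7.99122507e-04,
        1.33449395e-04, -2.54947841e-03]), 'tau': array([ 5.63798349e-04, -3.68209648e+01,  3.47424781e+01,  6.93282366e+00,
       -5.47064905e-03,  1.56959851e-05]), 'eef_pos': array([0.26335008, 0.53875183, 0.23026362]), 'tool_rot': array([ 3.13982798e+00, -1.00102242e-04, -4.54805728e-01]), 'contact_force': array([-0.27074846, -0.66550025, -0.01258923]), 'torque': array([ 0.05359293, -0.01798014,  0.01938951]), 'opening': 0.9971106984459485} 0.0187
scene [[412.82436667   0.         281.76802388]
 [  0.         412.82436667 201.83930071]
 [  0.           0.           1.        ]] [ 1.13950646 -0.12583081  0.50247282] [1.00582415 0.01417516 1.2995838 ] ['pixels', 'mtx', 'position', 'rotation']
top [[509.74654454   0.         273.85586673]
 [  0.         509.74654454 205.5199215 ]
 [  0.           0.           1.        ]] [0.46139349 0.01930719 1.14938968] [ 0.10632514  0.01938697 -1.59945462] ['pixels', 'mtx', 'position', 'rotation']
```

```bash
sleep 1; ls pics
```

```text
scene0.png
top0.png
```

View pics/top0.png

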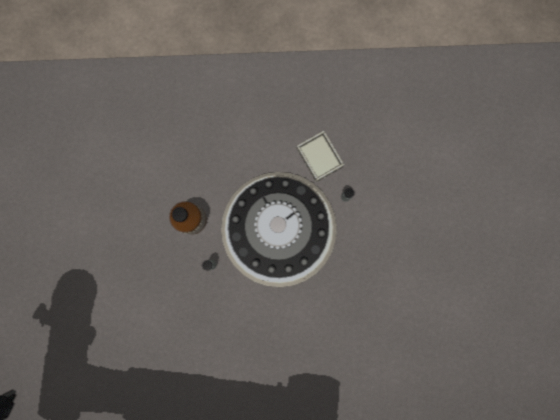

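View pics/scene0.png

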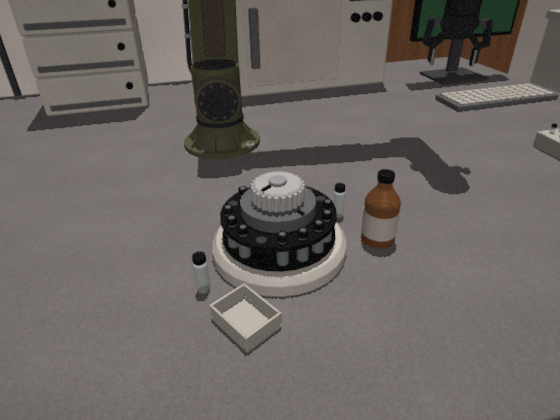

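The top view shows the turret at about (278,228), the pointer tip at (292,214) and the tab at (266,199). The bottle is at (185,217), the vials at (208,265) and (349,192), and the tray at (320,155). The scene view shows the same layout. Next I'll cast rays to get positions.

```bash
cat > h.py <<'E'
import numpy as np,cv2
from scipy.spatial.transform import Rotation as R
def pt(f,uv,z):
    K=f["mtx"];r=f["rotation"];M=R.from_euler("xyz",r).as_matrix() if np.shape(r)==(3,) else r
    d=M@np.array([(uv[0]-K[0,2])/K[0,0],-(uv[1]-K[1,2])/K[1,1],-1.])
    p=np.array(f["position"]);return p+d*(z-p[2])/d[2]
def px(f,P):
    K=f["mtx"];M=R.from_euler("xyz",f["rotation"]).as_matrix()
    c=M.T@(np.array(P)-f["position"]);return K[0,0]*c[0]/-c[2]+K[0,2],-K[1,1]*c[1]/-c[2]+K[1,2]
def blob(m,lo=1):
    n,l,s,c=cv2.connectedComponentsWithStats(m.astype(np.uint8));return [(s[i,4],c[i],s[i,:4]) for i in range(1,n) if s[i,4]>=lo]
E
python3 - <<'E'
from h import *
f=dict(np.load("top0.npz"));im=f["pixels"];hsv=cv2.cvtColor(im,cv2.COLOR_RGB2HSV)
m=(hsv[...,2]>125)&(hsv[...,1]<60)
for a,c,s in blob(m,60):print(a,c,s)
g=cv2.cvtColor(im,cv2.COLOR_RGB2GRAY)
# white foot outer fit
sub=np.zeros_like(m);sub[168:292,216:342]=1
for t in(105,125):
  cs,_=cv2.findContours(((g>t)&sub).astype(np.uint8),cv2.RETR_EXTERNAL,cv2.CHAIN_APPROX_NONE)
  c=max(cs,key=lambda c:cv2.boundingRect(c)[2]);print(t,cv2.fitEllipse(c),pt(f,cv2.fitEllipse(c)[0],.036))
for n,uv,z in(("pt",(296,212),.152),("tab",(266,200),.116),("stem",(278.5,226),.154),("bottle",(180,214),.15),("va",(208,265),.075),("vb",(349,192),.075),("tray",(320,155),.03)):print(n,pt(f,uv,z).round(3))
c=cv2.resize(im[160:296,210:346],None,fx=4.4,fy=4.4,interpolation=cv2.INTER_CUBIC)
cv2.imwrite("pics/crop.png",cv2.convertScaleAbs(c[:,:,::-1],alpha=1.2))
E
```

```text
4371 [130.8089682   31.20658888] [ 53   0 134  58]
1717 [313.06930693  25.34536983] [273   0  74  51]
3375 [413.95733333  26.13066667] [343   0 138  48]
96 [470.79166667   2.4375    ] [461   0  21   9]
85 [274.18823529  14.49411765] [264   7  18  13]
453 [201.28476821  31.83664459] [183  14  35  39]
60 [235.26666667  38.48333333] [231  33  10  10]
1160 [319.77068966 155.58017241] [297 131  47  49]
1894 [275.05860612 247.67687434] [221 174 115 113]
1634 [277.28580171 225.13157895] [254 201  49  48]
105 ((277.3536682128906, 230.46702575683594), (115.60322570800781, 117.79061889648438), 33.50746154785156) [0.52577583 0.03141005 0.036     ]
125 ((277.99078369140625, 228.9534454345703), (107.86618041992188, 108.05619049072266), 2.39871883392334) [0.52904305 0.02992063 0.036     ]
pt [ 0.554 -0.008  0.152]
tab [0.584 0.052 0.116]
stem [0.528 0.028 0.154]
bottle [0.557 0.221 0.15 ]
va [0.455 0.179 0.075]
vb [ 0.601 -0.123  0.075]
tray [ 0.691 -0.068  0.03 ]
```

View pics/crop.png

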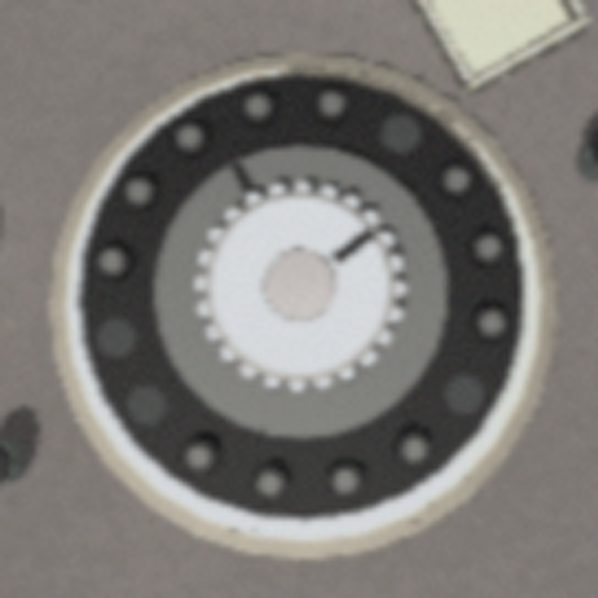

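The collar axis is at about (0.530, 0.0285), the tab at bearing 23.5° and the pointer at about -57°. That puts the joint near -1.4 rad, so it needs roughly 800° in all. The plan is to shut the fingers and unwind the wrist. Then I set one finger corner in a groove and orbit with the yaw following.

Request:
{"op": "drive_tool", "data": {
  "increments": [
    {"x": 0.007,"y": -0.018,"rz": -0.12,"grip": 0},
    {"x": 0.007,"y": -0.018,"rz": -0.12,"grip": 0},
    {"x": 0.007,"y": -0.018,"rz": -0.12,"grip": 0},
    {"x": 0.007,"y": -0.018,"rz": -0.12,"grip": 0},
    {"x": 0.007,"y": -0.018,"rz": -0.12,"grip": 0},
    {"x": 0.007,"y": -0.018,"rz": -0.12,"grip": 0},
    {"x": 0.007,"y": -0.018,"rz": -0.12,"grip": 0},
    {"x": 0.007,"y": -0.018,"rz": -0.12,"grip": 0}
  ]
}}

```text
schema error: expected keys x, y, z, rx, ry, rz, grip
```

Request:
{"op": "drive_tool", "data": {
  "increments": [
    {"x": 0.007,"y": -0.018,"rz": -0.12,"grip": 0},
    {"x": 0.007,"y": -0.018,"rz": -0.12,"grip": 0},
    {"x": 0.007,"y": -0.018,"rz": -0.12,"grip": 0},
    {"x": 0.007,"y": -0.018,"rz": -0.12,"grip": 0},
    {"x": 0.007,"y": -0.018,"rz": -0.12,"grip": 0},
    {"x": 0.007,"y": -0.018,"rz": -0.12,"grip": 0},
    {"x": 0.007,"y": -0.018,"rz": -0.12,"grip": 0},
    {"x": 0.007,"y": -0.018,"rz": -0.12,"grip": 0}
  ]
}}

```text
schema error: expected keys x, y, z, rx, ry, rz, grip
```

Run:
```python
from plant import bot, viewer
import cv2
s=bot.observe();print({k:s[k].round(3) for k in("q","eef_pos","tool_rot","contact_force")},s["time"],s["opening"])
f=viewer.grab_frame("wrist");cv2.imwrite("pics/w1.png",f["pixels"][:,:,::-1]);print(f["mtx"],f["T_tool_cam"])
```

```text
{'q': array([ 1.45 ,  0.041,  0.084, -0.   , -1.615, -0.334]), 'eef_pos': array([0.263, 0.539, 0.23 ]), 'tool_rot': array([ 3.14 , -0.   , -0.455]), 'contact_force': array([-0.897,  0.332,  0.175])} 0.1 1.001731557110305
[[374.10813871   0.         283.02651669]
 [  0.         374.10813871 205.98311016]
 [  0.           0.           1.        ]] [[ 8.08392012e-04  9.48265576e-01  3.17477154e-01  8.05023762e-02]
 [ 9.99999310e-01 -4.95905186e-04 -1.06508967e-03 -1.55537987e-03]
 [-8.52549301e-04  3.17477796e-01 -9.48265323e-01 -1.42046993e-01]
 [ 0.00000000e+00  0.00000000e+00  0.00000000e+00  1.00000000e+00]]
```

View pics/w1.png

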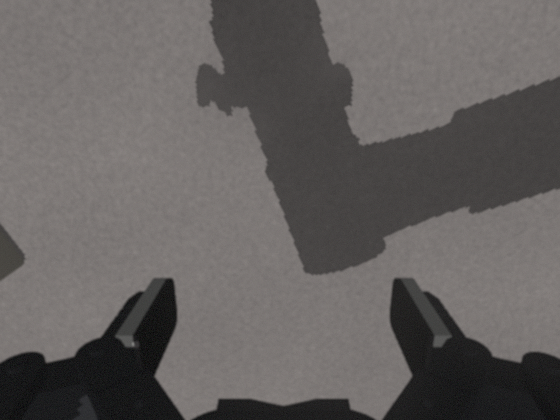

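All seven keys are required in every row. The wrist view showed only the open fingers over bare bench: the left pad at (150,310) and the right pad at (415,310).

Request:
{"op": "drive_tool", "data": {
  "increments": [
    {"x": 0.007,"y": -0.018,"z": 0,"rx": 0,"ry": 0,"rz": -0.12,"grip": 0},
    {"x": 0.007,"y": -0.018,"z": 0,"rx": 0,"ry": 0,"rz": -0.12,"grip": 0},
    {"x": 0.007,"y": -0.018,"z": 0,"rx": 0,"ry": 0,"rz": -0.12,"grip": 0},
    {"x": 0.007,"y": -0.018,"z": 0,"rx": 0,"ry": 0,"rz": -0.12,"grip": 0},
    {"x": 0.007,"y": -0.018,"z": 0,"rx": 0,"ry": 0,"rz": -0.12,"grip": 0},
    {"x": 0.007,"y": -0.018,"z": 0,"rx": 0,"ry": 0,"rz": -0.12,"grip": 0},
    {"x": 0.007,"y": -0.018,"z": 0,"rx": 0,"ry": 0,"rz": -0.12,"grip": 0},
    {"x": 0.007,"y": -0.018,"z": 0,"rx": 0,"ry": 0,"rz": -0.12,"grip": 0}
  ]
}}

```text
time: 0.82
eef_pos: [0.3197, 0.394, 0.231]
tool_rot: [3.141, -0.0, -1.421]
contact_force: [0.7, -0.1, 0.2]
opening: -0.004
```

Request:
{"op": "drive_tool", "data": {
  "increments": [
    {"x": 0.007,"y": -0.018,"z": 0,"rx": 0,"ry": 0,"rz": -0.12,"grip": 0},
    {"x": 0.007,"y": -0.018,"z": 0,"rx": 0,"ry": 0,"rz": -0.12,"grip": 0},
    {"x": 0.007,"y": -0.018,"z": 0,"rx": 0,"ry": 0,"rz": -0.12,"grip": 0},
    {"x": 0.007,"y": -0.018,"z": 0,"rx": 0,"ry": 0,"rz": -0.12,"grip": 0},
    {"x": 0.007,"y": -0.018,"z": 0,"rx": 0,"ry": 0,"rz": -0.12,"grip": 0},
    {"x": 0.007,"y": -0.018,"z": 0,"rx": 0,"ry": 0,"rz": -0.12,"grip": 0},
    {"x": 0.007,"y": -0.018,"z": 0,"rx": 0,"ry": 0,"rz": -0.12,"grip": 0},
    {"x": 0.007,"y": -0.018,"z": 0,"rx": 0,"ry": 0,"rz": -0.12,"grip": 0}
  ]
}}

```text
time: 1.48
eef_pos: [0.3756, 0.2501, 0.2311]
tool_rot: [3.141, -0.0, -2.381]
contact_force: [0.1, -0.3, 0.8]
opening: 0.001
```

Run:
```python
from plant import bot, viewer
import cv2
s=bot.observe();print({k:s[k].round(3) for k in("q","eef_pos","tool_rot","contact_force")},s["time"],s["opening"])
f=viewer.grab_frame("wrist");cv2.imwrite("pics/w2.png",f["pixels"][:,:,::-1])
```

```text
{'q': array([ 1.038, -0.365, -0.273, -0.   , -1.663, -1.847]), 'eef_pos': array([0.376, 0.25 , 0.231]), 'tool_rot': array([ 3.141, -0.   , -2.381]), 'contact_force': array([ 0.11 , -0.316,  0.8  ])} 1.4833 0.0013827028871260675
```

View pics/w2.png

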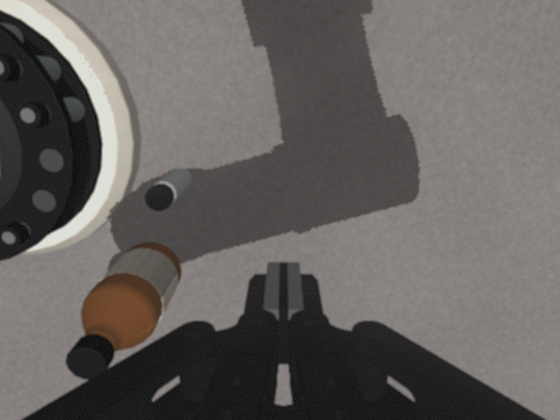

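The shut fingers end at (284,263). The pads are about 16 mm wide over both and the backing starts roughly 10 mm higher. The bottle and a vial are well below the hand. I'll carry on to a standoff at bearing -106°.

Request:
{"op": "drive_tool", "data": {
  "increments": [
    {"x": 0.0083,"y": -0.0187,"z": 0,"rx": 0,"ry": 0,"rz": -0.12,"grip": 0},
    {"x": 0.0083,"y": -0.0187,"z": 0,"rx": 0,"ry": 0,"rz": -0.12,"grip": 0},
    {"x": 0.0083,"y": -0.0187,"z": 0,"rx": 0,"ry": 0,"rz": -0.12,"grip": 0},
    {"x": 0.0083,"y": -0.0187,"z": 0,"rx": 0,"ry": 0,"rz": -0.12,"grip": 0},
    {"x": 0.0083,"y": -0.0187,"z": 0,"rx": 0,"ry": 0,"rz": -0.12,"grip": 0},
    {"x": 0.0083,"y": -0.0187,"z": 0,"rx": 0,"ry": 0,"rz": -0.12,"grip": 0},
    {"x": 0.0083,"y": -0.0187,"z": 0,"rx": 0,"ry": 0,"rz": -0.12,"grip": 0},
    {"x": 0.0083,"y": -0.0187,"z": 0,"rx": 0,"ry": 0,"rz": -0.12,"grip": 0}
  ]
}}

```text
time: 2.2
eef_pos: [0.4421, 0.1005, 0.2311]
tool_rot: [3.141, -0.0, 2.943]
contact_force: [0.5, -0.0, -0.0]
opening: 0.004
```

Request:
{"op": "drive_tool", "data": {
  "increments": [
    {"x": 0.0083,"y": -0.0187,"z": 0,"rx": 0,"ry": 0,"rz": -0.12,"grip": 0},
    {"x": 0.0083,"y": -0.0187,"z": 0,"rx": 0,"ry": 0,"rz": -0.12,"grip": 0},
    {"x": 0.0083,"y": -0.0187,"z": 0,"rx": 0,"ry": 0,"rz": -0.12,"grip": 0},
    {"x": 0.0083,"y": -0.0187,"z": 0,"rx": 0,"ry": 0,"rz": -0.12,"grip": 0},
    {"x": 0.0083,"y": -0.0187,"z": 0,"rx": 0,"ry": 0,"rz": -0.12,"grip": 0},
    {"x": 0.0083,"y": -0.0187,"z": 0,"rx": 0,"ry": 0,"rz": -0.12,"grip": 0},
    {"x": 0.0083,"y": -0.0187,"z": 0,"rx": 0,"ry": 0,"rz": -0.12,"grip": 0},
    {"x": 0.0083,"y": -0.0187,"z": 0,"rx": 0,"ry": 0,"rz": -0.12,"grip": 0}
  ]
}}

```text
time: 2.87
eef_pos: [0.5109, -0.0566, 0.231]
tool_rot: [3.14, -0.008, 1.998]
contact_force: [0.9, -0.1, -0.0]
opening: 0.0
```

Request:
{"op": "drive_tool", "data": {
  "increments": [
    {"x": 0,"y": 0,"z": -0.012,"rx": 0,"ry": 0,"rz": 0,"grip": 0},
    {"x": 0,"y": 0,"z": -0.012,"rx": 0,"ry": 0,"rz": 0,"grip": 0},
    {"x": 0,"y": 0,"z": -0.012,"rx": 0,"ry": 0,"rz": 0,"grip": 0},
    {"x": 0,"y": 0,"z": -0.012,"rx": 0,"ry": 0,"rz": 0,"grip": 0},
    {"x": 0,"y": 0,"z": -0.012,"rx": 0,"ry": 0,"rz": 0,"grip": 0},
    {"x": 0,"y": 0,"z": -0.012,"rx": 0,"ry": 0,"rz": 0,"grip": 0},
    {"x": 0,"y": 0,"z": -0.012,"rx": 0,"ry": 0,"rz": 0,"grip": 0},
    {"x": 0,"y": 0,"z": -0.012,"rx": 0,"ry": 0,"rz": 0,"grip": 0}
  ]
}}

```text
time: 3.53
eef_pos: [0.5106, -0.0561, 0.134]
tool_rot: [3.14, -0.007, 2.001]
contact_force: [0.3, -0.5, 0.5]
opening: -0.005
```

Run:
```python
from plant import bot, viewer
import cv2
s=bot.observe();print({k:s[k].round(4) for k in("q","eef_pos","tool_rot","contact_force")},s["time"],s["opening"])
f=viewer.grab_frame("wrist");cv2.imwrite("pics/w3.png",f["pixels"][:,:,::-1])
```

```text
{'q': array([ 0.2777, -0.1805, -0.2987, -0.0074, -1.4524, -2.9885]), 'eef_pos': array([ 0.5106, -0.0561,  0.134 ]), 'tool_rot': array([ 3.1403, -0.0073,  2.0008]), 'contact_force': array([ 0.2606, -0.4579,  0.5129])} 3.5333 -0.00473187210035575
```

View pics/w3.png

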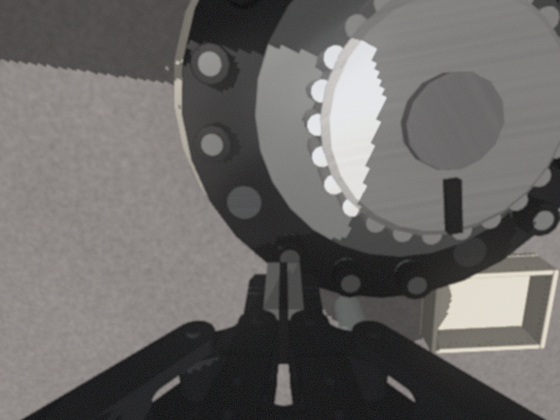

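The wrist view shows the stem at (453,120), the pointer running from (453,180) to (453,232) and the fingertip at (284,263). The finger stands clear of the rim with its corner facing it. I'll refine the axis from this view and work out the rows.

```bash
cat >> h.py <<'E'
def wframe(s,f):
    T=np.eye(4);T[:3,:3]=R.from_euler("xyz",s["tool_rot"]).as_matrix();T[:3,3]=s["eef_pos"]
    W=T@f["T_tool_cam"];return dict(mtx=f["mtx"],position=W[:3,3],rotation=W[:3,:3],pixels=f["pixels"])
def rows(P,C,ph,r,dps,rs):  # print orbit steps from P
    for d,rr in zip(dps,rs):
        ph+=np.radians(d);Q=C+rr*np.array([np.cos(ph),np.sin(ph)])
        print(np.round(Q-P,4),round(np.radians(d),4));P=Q
E
python3 - <<'E'
from h import *
from plant import bot, viewer
s=bot.observe();f=wframe(s,viewer.grab_frame("wrist"))
for n,uv,z in(("stem",(453,120),.154),("ptr",(453,232),.152),("ptrin",(453,180),.152),("top L",(323,120),.148)):print(n,pt(f,uv,z).round(4))
t=dict(np.load("top0.npz"));print("top",pt(t,(278.4,225.1),.148),pt(t,(265.7,200.2),.116))
C=np.array([.530,.0285]);print(np.degrees(np.arctan2(*(s["eef_pos"][:2]-C)[::-1])),np.hypot(*(s["eef_pos"][:2]-C)))
E
```

```text
stem [0.5284 0.0315 0.154 ]
ptr [ 0.5501 -0.0009  0.152 ]
ptrin [0.5399 0.015  0.152 ]
top L [0.4921 0.0143 0.148 ]
top [0.52979849 0.02782419 0.148     ] [0.58366693 0.05251194 0.116     ]
-103.68385825786791 0.0870042830330316
```

Run:
```python
from h import *
C=np.array([.529,.030]);P=np.array([.5106,-.0561])
ph=np.arctan2(*(P-C)[::-1])
rows(P,C,ph,0,[0,0,1,1,3,5,6,6],[.080,.073,.066,.062,.0605,.060,.060,.060])
```

```text
[0.0017 0.0079] 0.0
[0.0015 0.0068] 0.0
[0.0026 0.0066] 0.0175
[0.0018 0.0037] 0.0175
[0.0034 0.001 ] 0.0524
[0.0053 0.0001] 0.0873
[0.0063 0.0001] 0.1047
[0.0062 0.0008] 0.1047
```

Request:
{"op": "drive_tool", "data": {
  "increments": [
    {"x": 0.0017,"y": 0.0079,"z": 0,"rx": 0,"ry": 0,"rz": 0,"grip": 0},
    {"x": 0.0015,"y": 0.0068,"z": 0,"rx": 0,"ry": 0,"rz": 0,"grip": 0},
    {"x": 0.0026,"y": 0.0066,"z": 0,"rx": 0,"ry": 0,"rz": 0.0175,"grip": 0},
    {"x": 0.0018,"y": 0.0037,"z": 0,"rx": 0,"ry": 0,"rz": 0.0175,"grip": 0},
    {"x": 0.0034,"y": 0.001,"z": 0,"rx": 0,"ry": 0,"rz": 0.052,"grip": 0},
    {"x": 0.0053,"y": 0.0001,"z": 0,"rx": 0,"ry": 0,"rz": 0.087,"grip": 0},
    {"x": 0.0063,"y": 0.0001,"z": 0,"rx": 0,"ry": 0,"rz": 0.105,"grip": 0},
    {"x": 0.0062,"y": 0.0008,"z": 0,"rx": 0,"ry": 0,"rz": 0.105,"grip": 0}
  ]
}}

```text
time: 4.3
eef_pos: [0.5419, -0.0347, 0.1356]
tool_rot: [3.139, -0.013, 2.399]
contact_force: [-0.8, -0.4, 0.7]
opening: 0.001
```

```bash
cat > st.py <<'E'
from h import *
from plant import bot, viewer
import sys
C=np.array([.529,.030])
def look(name=None):
    s=bot.observe();g=viewer.grab_frame("wrist");f=wframe(s,g)
    d=s["eef_pos"][:2]-C;ph=np.arctan2(d[1],d[0]);e=d/np.hypot(*d);F=s["contact_force"]
    print("t",round(s["time"],2),"phi",np.degrees(ph).round(1),"r",np.hypot(*d).round(4),"z",s["eef_pos"][2].round(4),"Frad",F[:2]@e,"Ftan",F[1]*e[0]-F[0]*e[1],"Fz",F[2].round(2),"q6",s["q"][5].round(3),"yaw",s["tool_rot"].round(3))
    # rectified top-down view of collar top plane z=.152
    n=240;sc=.12/n;u=np.array([[0,0],[n,0],[n,n],[0,n]],np.float32)
    W=[(C[0]+(n/2-v)*sc,C[1]+(n/2-a)*sc,.152) for a,v in u]
    M=f["rotation"];K=f["mtx"];c=(np.array(W)-f["position"])@M
    q=np.stack([K[0,0]*c[:,0]/-c[:,2]+K[0,2],-K[1,1]*c[:,1]/-c[:,2]+K[1,2]],1).astype(np.float32)
    im=cv2.warpPerspective(f["pixels"],cv2.getPerspectiveTransform(q,u),(n,n))
    if name:cv2.imwrite(name,cv2.resize(im,(480,480))[:,:,::-1])
    # dark bins on ring 22..38 mm (pointer is dark; image x=-y world, y=-x world)
    gr=cv2.cvtColor(im,cv2.COLOR_RGB2GRAY).astype(np.float32);best=[]
    a=np.radians(np.arange(0,360,1.));rr=np.linspace(.023,.037,15)
    X=n/2-np.outer(rr,np.sin(a))/sc;Y=n/2-np.outer(rr,np.cos(a))/sc
    v=cv2.remap(gr,X.astype(np.float32),Y.astype(np.float32),cv2.INTER_LINEAR,borderValue=255)
    vis=np.stack([X,Y],-1);p=np.percentile(v,80,axis=0);i=np.where(p<45)[0]
    print("dark deg",i.min() if len(i) else None,list(i)[:60]);return s
E
python3 -c "from st import *;look('pics/r1.png')"
```

```text
t 4.3 phi -78.8 r 0.066 z 0.1356 Frad 0.18534022210376053 Ftan -0.8685422619923507 Fz 0.66 q6 -2.609 yaw [ 3.139 -0.013  2.399]
dark deg None []
```

View pics/r1.png

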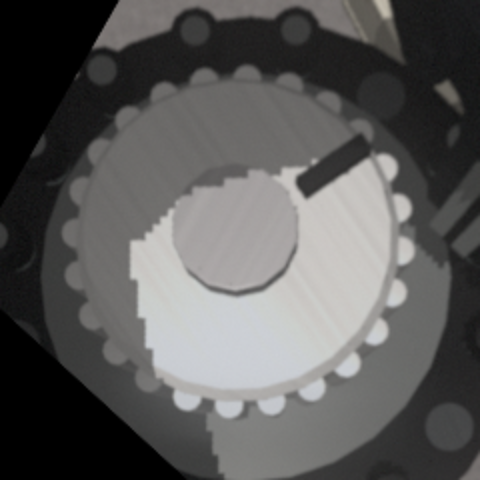

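The rectified view (up is +x, left is +y) shows the pointer's end at (360,145) and the collar centre within 1 mm of my estimate. The finger is still about 5 mm off the rim. I'll press in and orbit 7° per row.

```bash
sed -i 's/C=np.array(\[.529,.030\])/C=np.array([.5295,.0305])/; s/i=np.where(p<45)\[0\]/i=np.where(p<68)[0]/; s/print("dark deg".*;return s/print("pointer deg",np.degrees(np.angle(np.exp(1j*a[i]).sum())).round(1) if len(i) else p.min(),len(i));return s/' st.py
python3 - <<'E'
from st import *
s=look();P=s["eef_pos"][:2];d=P-C
rows(P,C,np.arctan2(d[1],d[0]),0,[0,4,7,7,7,7,7,7],[.0615,.060]+[.0595]*6)
E
```

```text
t 4.35 phi -78.7 r 0.0664 z 0.1353 Frad -0.7196753555402127 Ftan -1.4546130751440574 Fz -0.33 q6 -2.603 yaw [ 3.139 -0.013  2.405]
pointer deg -52.5 10
[-0.001   0.0049] 0.0
[0.0038 0.0024] 0.0698
[0.0067 0.0028] 0.1222
[0.0065 0.0032] 0.1222
[0.0061 0.0039] 0.1222
[0.0056 0.0046] 0.1222
[0.005  0.0053] 0.1222
[0.0043 0.0059] 0.1222
```

Request:
{"op": "drive_tool", "data": {
  "increments": [
    {"x": -0.001,"y": 0.0049,"z": -0.001,"rx": -0.0107,"ry": -0.0078,"rz": 0,"grip": 0},
    {"x": 0.0038,"y": 0.0024,"z": 0,"rx": 0,"ry": 0,"rz": 0.07,"grip": 0},
    {"x": 0.0067,"y": 0.0028,"z": 0,"rx": 0,"ry": 0,"rz": 0.122,"grip": 0},
    {"x": 0.0065,"y": 0.0032,"z": 0,"rx": 0,"ry": 0,"rz": 0.122,"grip": 0},
    {"x": 0.0061,"y": 0.0039,"z": 0,"rx": 0,"ry": 0,"rz": 0.122,"grip": 0},
    {"x": 0.0056,"y": 0.0046,"z": 0,"rx": 0,"ry": 0,"rz": 0.122,"grip": 0},
    {"x": 0.005,"y": 0.0053,"z": 0,"rx": 0,"ry": 0,"rz": 0.122,"grip": 0},
    {"x": 0.0043,"y": 0.0059,"z": 0,"rx": 0,"ry": 0,"rz": 0.122,"grip": 0}
  ]
}}

```text
time: 5.07
eef_pos: [0.5793, -0.0043, 0.1349]
tool_rot: [-3.137, 0.002, -3.087]
contact_force: [8.3, -9.6, -2.7]
opening: 0.001
```

Run:
```python
from st import *
s=look()
```

```text
t 5.07 phi -34.9 r 0.0607 z 0.1349 Frad 12.273493185360635 Ftan -3.123248170185181 Fz -2.65 q6 -1.859 yaw [-3.137e+00  2.000e-03 -3.087e+00]
pointer deg -11.5 8
```

The collar follows the finger: the pointer went from -52.5° to -11.5° with about 12 N radial. I'll ease the radius slightly and creep down, so that friction doesn't pull the collar up.

Run:
```python
from st import *
ph=np.radians(-32.7);P=C+.0595*np.array([np.cos(ph),np.sin(ph)])
rows(P,C,ph,0,[7]*40,[.060]*40)
```

```text
[0.004  0.0061] 0.1222
[0.0028 0.0068] 0.1222
[0.0019 0.0071] 0.1222
[0.001  0.0073] 0.1222
[0.0002 0.0073] 0.1222
[-0.0007  0.0073] 0.1222
[-0.0016  0.0071] 0.1222
[-0.0025  0.0069] 0.1222
[-0.0033  0.0065] 0.1222
[-0.0041  0.0061] 0.1222
[-0.0048  0.0055] 0.1222
[-0.0054  0.0049] 0.1222
[-0.006   0.0042] 0.1222
[-0.0065  0.0035] 0.1222
[-0.0068  0.0026] 0.1222
[-0.0071  0.0018] 0.1222
[-0.0073  0.0009] 0.1222
[-0.0073  0.    ] 0.1222
[-0.0073 -0.0009] 0.1222
[-0.0071 -0.0017] 0.1222
[-0.0068 -0.0026] 0.1222
[-0.0065 -0.0034] 0.1222
[-0.006  -0.0042] 0.1222
[-0.0055 -0.0049] 0.1222
[-0.0048 -0.0055] 0.1222
[-0.0041 -0.0061] 0.1222
[-0.0033 -0.0065] 0.1222
[-0.0025 -0.0069] 0.1222
[-0.0017 -0.0071] 0.1222
[-0.0008 -0.0073] 0.1222
[ 0.0001 -0.0073] 0.1222
[ 0.001  -0.0073] 0.1222
[ 0.0019 -0.0071] 0.1222
[ 0.0027 -0.0068] 0.1222
[ 0.0035 -0.0064] 0.1222
[ 0.0043 -0.0059] 0.1222
[ 0.005  -0.0054] 0.1222
[ 0.0056 -0.0047] 0.1222
[ 0.0061 -0.004 ] 0.1222
[ 0.0066 -0.0032] 0.1222
```

Request:
{"op": "drive_tool", "data": {
  "increments": [
    {"x": 0.004,"y": 0.0061,"z": -0.0004,"rx": 0,"ry": 0,"rz": 0.122,"grip": 0},
    {"x": 0.0028,"y": 0.0068,"z": -0.0004,"rx": 0,"ry": 0,"rz": 0.122,"grip": 0},
    {"x": 0.0019,"y": 0.0071,"z": -0.0004,"rx": 0,"ry": 0,"rz": 0.122,"grip": 0},
    {"x": 0.001,"y": 0.0073,"z": -0.0004,"rx": 0,"ry": 0,"rz": 0.122,"grip": 0},
    {"x": 0.0002,"y": 0.0073,"z": -0.0004,"rx": 0,"ry": 0,"rz": 0.122,"grip": 0},
    {"x": -0.0007,"y": 0.0073,"z": -0.0004,"rx": 0,"ry": 0,"rz": 0.122,"grip": 0},
    {"x": -0.0016,"y": 0.0071,"z": -0.0004,"rx": 0,"ry": 0,"rz": 0.122,"grip": 0},
    {"x": -0.0025,"y": 0.0069,"z": -0.0004,"rx": 0,"ry": 0,"rz": 0.122,"grip": 0}
  ]
}}

```text
time: 5.78
eef_pos: [0.5855, 0.0542, 0.1337]
tool_rot: [-3.134, 0.003, -2.11]
contact_force: [6.5, -1.7, 4.3]
opening: -0.003
```

```bash
python3 -c "from st import *;look()"
```

```text
t 5.78 phi 23.0 r 0.0609 z 0.1337 Frad 5.334215450392249 Ftan -4.14210235116712 Fz 4.27 q6 -0.975 yaw [-3.134e+00  3.000e-03 -2.110e+00]
pointer deg 46.5 8
```

The collar tracks the finger exactly, turning 58° for a 57° orbit, with low forces.

Request:
{"op": "drive_tool", "data": {
  "increments": [
    {"x": -0.0033,"y": 0.0065,"z": -0.0002,"rx": 0,"ry": 0,"rz": 0.122,"grip": 0},
    {"x": -0.0041,"y": 0.0061,"z": -0.0002,"rx": 0,"ry": 0,"rz": 0.122,"grip": 0},
    {"x": -0.0048,"y": 0.0055,"z": -0.0002,"rx": 0,"ry": 0,"rz": 0.122,"grip": 0},
    {"x": -0.0054,"y": 0.0049,"z": -0.0002,"rx": 0,"ry": 0,"rz": 0.122,"grip": 0},
    {"x": -0.006,"y": 0.0042,"z": -0.0002,"rx": 0,"ry": 0,"rz": 0.122,"grip": 0},
    {"x": -0.0065,"y": 0.0035,"z": -0.0002,"rx": 0,"ry": 0,"rz": 0.122,"grip": 0},
    {"x": -0.0068,"y": 0.0026,"z": -0.0002,"rx": 0,"ry": 0,"rz": 0.122,"grip": 0},
    {"x": -0.0071,"y": 0.0018,"z": -0.0002,"rx": 0,"ry": 0,"rz": 0.122,"grip": 0}
  ]
}}

```text
time: 6.5
eef_pos: [0.5386, 0.0894, 0.1295]
tool_rot: [-3.141, -0.001, -1.134]
contact_force: [0.2, -0.5, -0.0]
opening: -0.003
```

Request:
{"op": "drive_tool", "data": {
  "increments": [
    {"x": -0.0073,"y": 0.0009,"z": -0.0002,"rx": 0,"ry": 0,"rz": 0.122,"grip": 0},
    {"x": -0.0073,"y": 0,"z": -0.0002,"rx": 0,"ry": 0,"rz": 0.122,"grip": 0},
    {"x": -0.0073,"y": -0.0009,"z": -0.0002,"rx": 0,"ry": 0,"rz": 0.122,"grip": 0},
    {"x": -0.0071,"y": -0.0017,"z": -0.0002,"rx": 0,"ry": 0,"rz": 0.122,"grip": 0},
    {"x": -0.0068,"y": -0.0026,"z": -0.0002,"rx": 0,"ry": 0,"rz": 0.122,"grip": 0},
    {"x": -0.0065,"y": -0.0034,"z": -0.0002,"rx": 0,"ry": 0,"rz": 0.122,"grip": 0},
    {"x": -0.006,"y": -0.0042,"z": -0.0002,"rx": 0,"ry": 0,"rz": 0.122,"grip": 0},
    {"x": -0.0055,"y": -0.0049,"z": -0.0002,"rx": 0,"ry": 0,"rz": 0.122,"grip": 0}
  ]
}}

```text
time: 7.17
eef_pos: [0.4847, 0.0721, 0.1278]
tool_rot: [-3.141, -0.001, -0.158]
contact_force: [0.2, 0.4, 0.7]
opening: -0.001
```

```bash
python3 -c "from st import *;look()"
```

```text
t 7.17 phi 137.1 r 0.0611 z 0.1278 Frad 0.083322612990197 Ftan -0.45464757392385213 Fz 0.66 q6 0.852 yaw [-3.141e+00 -1.000e-03 -1.580e-01]
pointer deg 85.5 8
```

Contact was lost at about bearing 60°, so my axis estimate is a little too far towards (-x,+y). I'll shift it back to the top-view estimate and press in again.

```bash
sed -i 's/^C=.*/C=np.array([.5302,.0285])/' st.py
python3 - <<'E'
from st import *
P=np.array([.4847,.0721]);d=P-C;ph=np.arctan2(d[1],d[0]);print(np.degrees(ph),np.hypot(*d))
rows(P,C,ph,0,[3,5]+[7]*14,[.0605,.0595]+[.0590]*14)
E
```

```text
136.22161037831773 0.06301753724162822
[-0.0003 -0.0041] 0.0524
[-0.0025 -0.0047] 0.0873
[-0.0034 -0.0064] 0.1222
[-0.0031 -0.0065] 0.1222
[-0.0023 -0.0068] 0.1222
[-0.0014 -0.0071] 0.1222
[-0.0005 -0.0072] 0.1222
[ 0.0003 -0.0072] 0.1222
[ 0.0012 -0.0071] 0.1222
[ 0.0021 -0.0069] 0.1222
[ 0.0029 -0.0066] 0.1222
[ 0.0037 -0.0062] 0.1222
[ 0.0044 -0.0057] 0.1222
[ 0.0051 -0.0051] 0.1222
[ 0.0057 -0.0045] 0.1222
[ 0.0062 -0.0037] 0.1222
```

Request:
{"op": "drive_tool", "data": {
  "increments": [
    {"x": -0.0003,"y": -0.0041,"z": 0,"rx": 0,"ry": 0,"rz": 0.052,"grip": 0},
    {"x": -0.0025,"y": -0.0047,"z": 0,"rx": 0,"ry": 0,"rz": 0.087,"grip": 0},
    {"x": -0.0034,"y": -0.0064,"z": 0,"rx": 0,"ry": 0,"rz": 0.122,"grip": 0},
    {"x": -0.0031,"y": -0.0065,"z": -0.0002,"rx": 0,"ry": 0,"rz": 0.122,"grip": 0},
    {"x": -0.0023,"y": -0.0068,"z": -0.0002,"rx": 0,"ry": 0,"rz": 0.122,"grip": 0},
    {"x": -0.0014,"y": -0.0071,"z": -0.0002,"rx": 0,"ry": 0,"rz": 0.122,"grip": 0},
    {"x": -0.0005,"y": -0.0072,"z": -0.0002,"rx": 0,"ry": 0,"rz": 0.122,"grip": 0},
    {"x": 0.0003,"y": -0.0072,"z": -0.0002,"rx": 0,"ry": 0,"rz": 0.122,"grip": 0}
  ]
}}

```text
time: 7.88
eef_pos: [0.472, 0.0219, 0.1268]
tool_rot: [3.141, -0.001, 0.71]
contact_force: [0.8, -0.2, 0.4]
opening: -0.0
```

```bash
python3 -c "from st import *;look()"
```

```text
t 7.88 phi -173.5 r 0.0585 z 0.1268 Frad -0.7502787501509726 Ftan 0.27003919955275085 Fz 0.37 q6 1.806 yaw [ 3.141e+00 -1.000e-03  7.100e-01]
pointer deg 88.0 7
```

```bash
python3 -c "from st import *;look('pics/r2.png')"
```

```text
t 7.93 phi -172.8 r 0.0586 z 0.1268 Frad 0.5932421798664004 Ftan 0.738119581474019 Fz 0.53 q6 1.815 yaw [ 3.141e+00 -1.000e-03  7.180e-01]
pointer deg 88.0 7
```

View pics/r2.png

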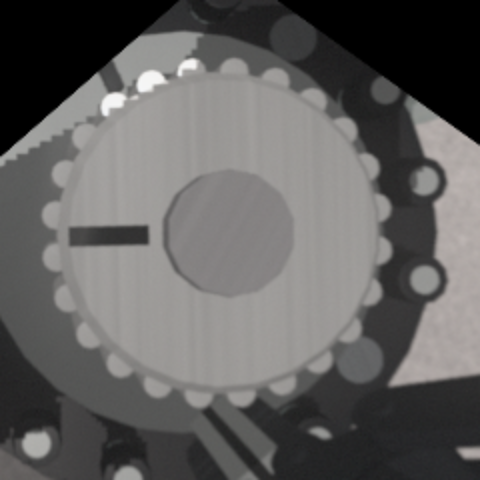

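The rectified view has the pointer from (68,236) to (148,236), so the axis is at (228,233). The finger at the bottom, (225,420), shows a small gap. With the contact positions, this puts the axis at about (0.5316, 0.031), so I'll re-press with that.

```bash
sed -i 's/^C=.*/C=np.array([.5316,.0310])/' st.py
python3 - <<'E'
from st import *
s=bot.observe();P=s["eef_pos"][:2];d=P-C;ph=np.arctan2(d[1],d[0]);print(np.degrees(ph),np.hypot(*d))
rows(P,C,ph,0,[3]+[7]*7,[.0585]+[.0580]*7)
E
```

```text
-171.04742827939978 0.060189058472320346
[ 0.0022 -0.0027] 0.0524
[ 0.0024 -0.0067] 0.1222
[ 0.0027 -0.0065] 0.1222
[ 0.0035 -0.0062] 0.1222
[ 0.0042 -0.0057] 0.1222
[ 0.0049 -0.0051] 0.1222
[ 0.0055 -0.0045] 0.1222
[ 0.006  -0.0038] 0.1222
```

Request:
{"op": "drive_tool", "data": {
  "increments": [
    {"x": 0.0022,"y": -0.0027,"z": 0,"rx": 0,"ry": 0,"rz": 0.052,"grip": 0},
    {"x": 0.0024,"y": -0.0067,"z": 0,"rx": 0,"ry": 0,"rz": 0.122,"grip": 0},
    {"x": 0.0027,"y": -0.0065,"z": -0.0002,"rx": 0,"ry": 0,"rz": 0.122,"grip": 0},
    {"x": 0.0035,"y": -0.0062,"z": -0.0002,"rx": 0,"ry": 0,"rz": 0.122,"grip": 0},
    {"x": 0.0042,"y": -0.0057,"z": -0.0002,"rx": 0,"ry": 0,"rz": 0.122,"grip": 0},
    {"x": 0.0049,"y": -0.0051,"z": -0.0002,"rx": 0,"ry": 0,"rz": 0.122,"grip": 0},
    {"x": 0.0055,"y": -0.0045,"z": -0.0002,"rx": 0,"ry": 0,"rz": 0.122,"grip": 0},
    {"x": 0.006,"y": -0.0038,"z": -0.0002,"rx": 0,"ry": 0,"rz": 0.122,"grip": 0}
  ]
}}

```text
time: 8.65
eef_pos: [0.502, -0.0211, 0.126]
tool_rot: [-3.137, 0.003, 1.613]
contact_force: [-8.8, -7.4, 4.7]
opening: 0.003
```

```bash
python3 -c "from st import *;look()"
```

```text
t 8.65 phi -119.6 r 0.06 z 0.126 Frad 10.747843210139465 Ftan -4.015777623355307 Fz 4.72 q6 2.822 yaw [-3.137e+00  3.000e-03  1.613e+00]
pointer deg 140.0 7
```

Contact is good again: pointer at 140°, joint about +115°. The wrist is near its limit, so I'll back off, unwind and restart at bearing -80°.

Request:
{"op": "drive_tool", "data": {
  "increments": [
    {"x": -0.0045,"y": -0.0078,"z": 0,"rx": 0,"ry": 0,"rz": 0,"grip": 0},
    {"x": -0.0045,"y": -0.0078,"z": 0,"rx": 0,"ry": 0,"rz": -0.122,"grip": 0},
    {"x": -0.0045,"y": -0.0078,"z": 0.004,"rx": 0,"ry": 0,"rz": -0.122,"grip": 0},
    {"x": 0,"y": 0,"z": 0,"rx": 0,"ry": 0,"rz": -0.122,"grip": 0},
    {"x": 0,"y": 0,"z": 0,"rx": 0,"ry": 0,"rz": -0.122,"grip": 0},
    {"x": 0,"y": 0,"z": 0,"rx": 0,"ry": 0,"rz": -0.122,"grip": 0},
    {"x": 0,"y": 0,"z": 0,"rx": 0,"ry": 0,"rz": -0.122,"grip": 0},
    {"x": 0,"y": 0,"z": 0,"rx": 0,"ry": 0,"rz": -0.122,"grip": 0}
  ]
}}

```text
time: 9.37
eef_pos: [0.4901, -0.0421, 0.1295]
tool_rot: [-3.141, -0.002, 0.748]
contact_force: [0.5, -0.3, -0.9]
opening: -0.002
```

Request:
{"op": "drive_tool", "data": {
  "increments": [
    {"x": 0.0024,"y": 0,"z": 0,"rx": 0,"ry": 0,"rz": -0.122,"grip": 0},
    {"x": 0.0024,"y": 0,"z": 0,"rx": 0,"ry": 0,"rz": -0.122,"grip": 0},
    {"x": 0.0024,"y": 0,"z": 0,"rx": 0,"ry": 0,"rz": -0.122,"grip": 0},
    {"x": 0.0024,"y": 0,"z": 0,"rx": 0,"ry": 0,"rz": -0.122,"grip": 0},
    {"x": 0.0024,"y": 0,"z": 0,"rx": 0,"ry": 0,"rz": -0.122,"grip": 0},
    {"x": 0.0024,"y": 0,"z": 0,"rx": 0,"ry": 0,"rz": -0.122,"grip": 0},
    {"x": 0.0024,"y": 0,"z": 0,"rx": 0,"ry": 0,"rz": -0.122,"grip": 0},
    {"x": 0.0024,"y": 0,"z": 0,"rx": 0,"ry": 0,"rz": -0.122,"grip": 0}
  ]
}}

```text
time: 10.03
eef_pos: [0.5095, -0.0421, 0.1295]
tool_rot: [-3.141, -0.001, -0.227]
contact_force: [-0.7, -0.1, -0.6]
opening: -0.003
```

Request:
{"op": "drive_tool", "data": {
  "increments": [
    {"x": 0.0024,"y": 0,"z": 0,"rx": 0,"ry": 0,"rz": -0.122,"grip": 0},
    {"x": 0.0024,"y": 0,"z": 0,"rx": 0,"ry": 0,"rz": -0.122,"grip": 0},
    {"x": 0.0024,"y": 0,"z": 0,"rx": 0,"ry": 0,"rz": -0.122,"grip": 0},
    {"x": 0.0024,"y": 0,"z": 0,"rx": 0,"ry": 0,"rz": -0.122,"grip": 0},
    {"x": 0.0024,"y": 0,"z": 0,"rx": 0,"ry": 0,"rz": -0.122,"grip": 0},
    {"x": 0.0024,"y": 0,"z": 0,"rx": 0,"ry": 0,"rz": -0.122,"grip": 0},
    {"x": 0.0024,"y": 0,"z": 0,"rx": 0,"ry": 0,"rz": -0.122,"grip": 0},
    {"x": 0.0024,"y": 0,"z": 0,"rx": 0,"ry": 0,"rz": -0.122,"grip": 0}
  ]
}}

```text
time: 10.7
eef_pos: [0.5286, -0.0421, 0.1294]
tool_rot: [-3.141, -0.0, -1.203]
contact_force: [0.2, -0.5, 0.1]
opening: 0.004
```

Request:
{"op": "drive_tool", "data": {
  "increments": [
    {"x": 0.0024,"y": 0,"z": 0,"rx": 0,"ry": 0,"rz": -0.122,"grip": 0},
    {"x": 0.0024,"y": 0,"z": 0,"rx": 0,"ry": 0,"rz": -0.122,"grip": 0},
    {"x": 0.0024,"y": 0,"z": 0,"rx": 0,"ry": 0,"rz": -0.122,"grip": 0},
    {"x": 0.0024,"y": 0,"z": 0,"rx": 0,"ry": 0,"rz": -0.122,"grip": 0},
    {"x": 0.0024,"y": 0,"z": 0,"rx": 0,"ry": 0,"rz": -0.122,"grip": 0},
    {"x": 0.0024,"y": 0,"z": 0,"rx": 0,"ry": 0,"rz": -0.122,"grip": 0},
    {"x": 0.0024,"y": 0,"z": 0,"rx": 0,"ry": 0,"rz": -0.122,"grip": 0},
    {"x": 0.0024,"y": 0,"z": 0,"rx": 0,"ry": 0,"rz": -0.122,"grip": 0}
  ]
}}

```text
time: 11.37
eef_pos: [0.5478, -0.0421, 0.1294]
tool_rot: [-3.141, -0.0, -2.179]
contact_force: [0.5, 0.4, -0.6]
opening: -0.0
```

Request:
{"op": "drive_tool", "data": {
  "increments": [
    {"x": 0,"y": 0,"z": 0,"rx": 0,"ry": 0,"rz": -0.122,"grip": 0},
    {"x": 0,"y": 0,"z": 0,"rx": 0,"ry": 0,"rz": -0.122,"grip": 0},
    {"x": 0,"y": 0,"z": 0,"rx": 0,"ry": 0,"rz": -0.122,"grip": 0},
    {"x": 0,"y": 0,"z": 0,"rx": 0,"ry": 0,"rz": -0.122,"grip": 0},
    {"x": 0,"y": 0,"z": 0,"rx": 0,"ry": 0,"rz": -0.122,"grip": 0},
    {"x": 0,"y": 0,"z": 0,"rx": 0,"ry": 0,"rz": -0.122,"grip": 0},
    {"x": 0,"y": 0,"z": 0,"rx": 0,"ry": 0,"rz": 0,"grip": 0},
    {"x": 0,"y": 0,"z": 0,"rx": 0,"ry": 0,"rz": 0,"grip": 0}
  ]
}}

```text
time: 12.03
eef_pos: [0.5477, -0.0422, 0.1295]
tool_rot: [3.142, -0.0, -2.899]
contact_force: [0.7, -1.1, -0.8]
opening: 0.001
```

Run:
```python
from st import *
s=look();P=s["eef_pos"][:2];d=P-C;ph=np.arctan2(d[1],d[0])
rows(P,C,ph,0,[0,0,3,5]+[7]*36,[.072,.065,.0605,.0585]+[.0580]*36)
```

```text
t 12.03 phi -77.6 r 0.075 z 0.1295 Frad 1.198637048668723 Ftan 0.4731614122248906 Fz -0.76 q6 -1.617 yaw [ 3.142 -0.    -2.899]
pointer deg -13.1 72
[-0.0006  0.0029] 0.0
[-0.0015  0.0068] 0.0
[0.0021 0.0052] 0.0524
[0.0043 0.0035] 0.0873
[0.0063 0.0033] 0.1222
[0.0061 0.0036] 0.1222
[0.0056 0.0044] 0.1222
[0.005 0.005] 0.1222
[0.0044 0.0056] 0.1222
[0.0037 0.0061] 0.1222
[0.0029 0.0065] 0.1222
[0.0021 0.0068] 0.1222
[0.0012 0.007 ] 0.1222
[0.0004 0.0071] 0.1222
[-0.0005  0.0071] 0.1222
[-0.0013  0.007 ] 0.1222
[-0.0022  0.0067] 0.1222
[-0.003   0.0064] 0.1222
[-0.0037  0.006 ] 0.1222
[-0.0044  0.0055] 0.1222
[-0.0051  0.0049] 0.1222
[-0.0056  0.0043] 0.1222
[-0.0061  0.0035] 0.1222
[-0.0065  0.0028] 0.1222
[-0.0068  0.002 ] 0.1222
[-0.007   0.0011] 0.1222
[-0.0071  0.0003] 0.1222
[-0.0071 -0.0006] 0.1222
[-0.0069 -0.0015] 0.1222
[-0.0067 -0.0023] 0.1222
[-0.0064 -0.0031] 0.1222
[-0.0059 -0.0038] 0.1222
[-0.0054 -0.0045] 0.1222
[-0.0048 -0.0052] 0.1222
[-0.0042 -0.0057] 0.1222
[-0.0034 -0.0062] 0.1222
[-0.0027 -0.0066] 0.1222
[-0.0018 -0.0068] 0.1222
[-0.001 -0.007] 0.1222
[-0.0001 -0.0071] 0.1222
```

Eight more unwind rows are needed, since yaw is at -166° and the target is -222°. Then I'll re-engage.

Request:
{"op": "drive_tool", "data": {
  "increments": [
    {"x": 0,"y": 0,"z": 0,"rx": 0,"ry": 0,"rz": -0.122,"grip": 0},
    {"x": 0,"y": 0,"z": 0,"rx": 0,"ry": 0,"rz": -0.122,"grip": 0},
    {"x": 0,"y": 0,"z": 0,"rx": 0,"ry": 0,"rz": -0.122,"grip": 0},
    {"x": 0,"y": 0,"z": 0,"rx": 0,"ry": 0,"rz": -0.122,"grip": 0},
    {"x": 0,"y": 0,"z": 0,"rx": 0,"ry": 0,"rz": -0.122,"grip": 0},
    {"x": 0,"y": 0,"z": 0,"rx": 0,"ry": 0,"rz": -0.122,"grip": 0},
    {"x": 0,"y": 0,"z": 0,"rx": 0,"ry": 0,"rz": -0.122,"grip": 0},
    {"x": 0,"y": 0,"z": 0,"rx": 0,"ry": 0,"rz": -0.122,"grip": 0}
  ]
}}

```text
time: 12.75
eef_pos: [0.5478, -0.0425, 0.1295]
tool_rot: [3.142, -0.001, 2.404]
contact_force: [-0.5, 0.3, 0.1]
opening: 0.0
```

Request:
{"op": "drive_tool", "data": {
  "increments": [
    {"x": -0.0006,"y": 0.0029,"z": 0,"rx": 0,"ry": 0,"rz": 0,"grip": 0},
    {"x": -0.0015,"y": 0.0068,"z": 0,"rx": 0,"ry": 0,"rz": 0,"grip": 0},
    {"x": 0.0021,"y": 0.0052,"z": 0,"rx": 0,"ry": 0,"rz": 0.052,"grip": 0},
    {"x": 0.0043,"y": 0.0035,"z": -0.0002,"rx": 0,"ry": 0,"rz": 0.087,"grip": 0},
    {"x": 0.0063,"y": 0.0033,"z": -0.0002,"rx": 0,"ry": 0,"rz": 0.122,"grip": 0},
    {"x": 0.0061,"y": 0.0036,"z": -0.0002,"rx": 0,"ry": 0,"rz": 0.122,"grip": 0},
    {"x": 0.0056,"y": 0.0044,"z": -0.0002,"rx": 0,"ry": 0,"rz": 0.122,"grip": 0},
    {"x": 0.005,"y": 0.005,"z": -0.0002,"rx": 0,"ry": 0,"rz": 0.122,"grip": 0}
  ]
}}

```text
time: 13.42
eef_pos: [0.5763, -0.0099, 0.1298]
tool_rot: [-3.138, 0.002, 3.045]
contact_force: [4.9, -9.4, 0.5]
opening: 0.001
```

```bash
python3 -c "from st import *;look()"
```

```text
t 13.42 phi -42.5 r 0.0606 z 0.1298 Frad 9.964417504803393 Ftan -3.6015878110227932 Fz 0.53 q6 -2.001 yaw [-3.138e+00  2.000e-03  3.045e+00]
pointer deg 176.5 8
```

Contact holds and the pointer is at 176°. I'll continue round.

Request:
{"op": "drive_tool", "data": {
  "increments": [
    {"x": 0.0044,"y": 0.0056,"z": -0.0003,"rx": 0,"ry": 0,"rz": 0.122,"grip": 0},
    {"x": 0.0037,"y": 0.0061,"z": -0.0003,"rx": 0,"ry": 0,"rz": 0.122,"grip": 0},
    {"x": 0.0029,"y": 0.0065,"z": -0.0003,"rx": 0,"ry": 0,"rz": 0.122,"grip": 0},
    {"x": 0.0021,"y": 0.0068,"z": -0.0003,"rx": 0,"ry": 0,"rz": 0.122,"grip": 0},
    {"x": 0.0012,"y": 0.007,"z": -0.0003,"rx": 0,"ry": 0,"rz": 0.122,"grip": 0},
    {"x": 0.0004,"y": 0.0071,"z": -0.0003,"rx": 0,"ry": 0,"rz": 0.122,"grip": 0},
    {"x": -0.0005,"y": 0.0071,"z": -0.0003,"rx": 0,"ry": 0,"rz": 0.122,"grip": 0},
    {"x": -0.0013,"y": 0.007,"z": -0.0003,"rx": 0,"ry": 0,"rz": 0.122,"grip": 0}
  ]
}}

```text
time: 14.13
eef_pos: [0.59, 0.0457, 0.1284]
tool_rot: [-3.137, 0.003, -2.26]
contact_force: [5.3, -1.6, 2.6]
opening: -0.004
```

Request:
{"op": "drive_tool", "data": {
  "increments": [
    {"x": -0.0022,"y": 0.0067,"z": -0.0002,"rx": 0,"ry": 0,"rz": 0.122,"grip": 0},
    {"x": -0.003,"y": 0.0064,"z": -0.0002,"rx": 0,"ry": 0,"rz": 0.122,"grip": 0},
    {"x": -0.0037,"y": 0.006,"z": -0.0002,"rx": 0,"ry": 0,"rz": 0.122,"grip": 0},
    {"x": -0.0044,"y": 0.0055,"z": -0.0002,"rx": 0,"ry": 0,"rz": 0.122,"grip": 0},
    {"x": -0.0051,"y": 0.0049,"z": -0.0002,"rx": 0,"ry": 0,"rz": 0.122,"grip": 0},
    {"x": -0.0056,"y": 0.0043,"z": -0.0002,"rx": 0,"ry": 0,"rz": 0.122,"grip": 0},
    {"x": -0.0061,"y": 0.0035,"z": -0.0002,"rx": 0,"ry": 0,"rz": 0.122,"grip": 0},
    {"x": -0.0065,"y": 0.0028,"z": -0.0002,"rx": 0,"ry": 0,"rz": 0.122,"grip": 0}
  ]
}}

```text
time: 14.8
eef_pos: [0.5512, 0.0864, 0.1247]
tool_rot: [-3.141, -0.0, -1.284]
contact_force: [2.3, -0.1, -0.5]
opening: -0.001
```

```bash
python3 -c "from st import *;look()"
```

```text
t 14.8 phi 70.5 r 0.0588 z 0.1247 Frad 0.6469210113754055 Ftan -2.2119133300165714 Fz -0.51 q6 -0.229 yaw [-3.141 -0.    -1.284]
pointer deg 75.067184 0
```

```bash
sed -i 's/i=np.where(p<68)\[0\]/i=np.where(p<p.min()+12)[0]/; s/if len(i) else p.min(),len(i))/,len(i),p.min().round(),np.median(p).round())/' st.py
python3 - <<'E'
from st import *
s=look('pics/r3.png');ph=np.radians(70.4)
rows(C+.058*np.array([np.cos(ph),np.sin(ph)]),C,ph,0,[7]*23,[.0575]+[.057]*22)
E
```

```text
t 14.85 phi 71.3 r 0.0589 z 0.1247 Frad 0.6821614559424103 Ftan -0.47823825092700767 Fz -1.0 q6 -0.223 yaw [-3.14   0.    -1.277]
pointer deg -98.0 9 76.0 222.0
[-0.0069  0.0015] 0.1222
[-0.007   0.0006] 0.1222
[-0.007   0.0003] 0.1222
[-0.0069 -0.0006] 0.1222
[-0.0068 -0.0014] 0.1222
[-0.0066 -0.0023] 0.1222
[-0.0063 -0.003 ] 0.1222
[-0.0058 -0.0038] 0.1222
[-0.0053 -0.0045] 0.1222
[-0.0048 -0.0051] 0.1222
[-0.0041 -0.0056] 0.1222
[-0.0034 -0.0061] 0.1222
[-0.0026 -0.0064] 0.1222
[-0.0018 -0.0067] 0.1222
[-0.001  -0.0069] 0.1222
[-0.0001 -0.007 ] 0.1222
[ 0.0007 -0.0069] 0.1222
[ 0.0016 -0.0068] 0.1222
[ 0.0024 -0.0065] 0.1222
[ 0.0031 -0.0062] 0.1222
[ 0.0039 -0.0058] 0.1222
[ 0.0046 -0.0053] 0.1222
[ 0.0052 -0.0047] 0.1222
```

View pics/r3.png

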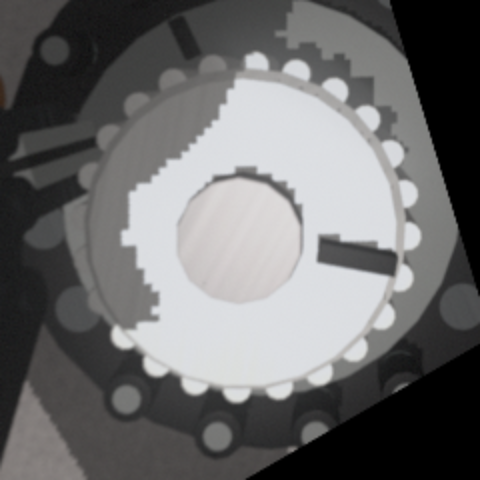

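The pointer runs from (318,250) to (396,263), bearing -98°. It slipped by about two ridges, because the contact was light on this side. The joint is now about +237°. I'll press about 1.5 mm deeper here, then taper off.

Run:
```python
from st import *
s=bot.observe();P=s["eef_pos"][:2];d=P-C;ph=np.arctan2(d[1],d[0])
rows(P,C,ph,0,[4]+[7]*23,[.0575]+[.057]*10+[.0575]*13)
```

```text
[-0.0043 -0.0001] 0.0698
[-0.0069  0.0009] 0.1222
[-0.0069  0.0006] 0.1222
[-0.007  -0.0003] 0.1222
[-0.0069 -0.0011] 0.1222
[-0.0067 -0.002 ] 0.1222
[-0.0064 -0.0028] 0.1222
[-0.006  -0.0035] 0.1222
[-0.0055 -0.0042] 0.1222
[-0.005  -0.0049] 0.1222
[-0.0043 -0.0054] 0.1222
[-0.0041 -0.0057] 0.1222
[-0.0029 -0.0064] 0.1222
[-0.0021 -0.0067] 0.1222
[-0.0013 -0.0069] 0.1222
[-0.0004 -0.007 ] 0.1222
[ 0.0004 -0.007 ] 0.1222
[ 0.0013 -0.0069] 0.1222
[ 0.0021 -0.0067] 0.1222
[ 0.0029 -0.0064] 0.1222
[ 0.0037 -0.006 ] 0.1222
[ 0.0044 -0.0055] 0.1222
[ 0.005  -0.0049] 0.1222
[ 0.0056 -0.0043] 0.1222
```

Request:
{"op": "drive_tool", "data": {
  "increments": [
    {"x": -0.0043,"y": -0.0001,"z": 0,"rx": 0,"ry": 0,"rz": 0.07,"grip": 0},
    {"x": -0.0069,"y": 0.0009,"z": 0,"rx": 0,"ry": 0,"rz": 0.122,"grip": 0},
    {"x": -0.0069,"y": 0.0006,"z": -0.0002,"rx": 0,"ry": 0,"rz": 0.122,"grip": 0},
    {"x": -0.007,"y": -0.0003,"z": -0.0002,"rx": 0,"ry": 0,"rz": 0.122,"grip": 0},
    {"x": -0.0069,"y": -0.0011,"z": -0.0002,"rx": 0,"ry": 0,"rz": 0.122,"grip": 0},
    {"x": -0.0067,"y": -0.002,"z": -0.0002,"rx": 0,"ry": 0,"rz": 0.122,"grip": 0},
    {"x": -0.0064,"y": -0.0028,"z": -0.0002,"rx": 0,"ry": 0,"rz": 0.122,"grip": 0},
    {"x": -0.006,"y": -0.0035,"z": -0.0002,"rx": 0,"ry": 0,"rz": 0.122,"grip": 0}
  ]
}}

```text
time: 15.57
eef_pos: [0.5008, 0.0796, 0.1243]
tool_rot: [-3.136, -0.002, -0.365]
contact_force: [-0.7, 9.7, 3.5]
opening: 0.003
```

```bash
python3 -c "from st import *;look()"
```

```text
t 15.57 phi 122.3 r 0.0576 z 0.1243 Frad 8.553835049692095 Ftan -4.545253353009314 Fz 3.52 q6 0.652 yaw [-3.136e+00 -2.000e-03 -3.650e-01]
pointer deg -49.0 9 58.0 135.0
```

It's holding well again. I'll fold the contact radii into a corrected axis of (0.5318, 0.0296) and go on.

```bash
python3 - <<'E'
from st import *
ph=np.radians(124.3);P=C+.057*np.array([np.cos(ph),np.sin(ph)])
C=np.array([.5318,.0296]);d=P-C;ph=np.arctan2(d[1],d[0]);print(np.degrees(ph),np.hypot(*d))
rows(P,C,ph,0,[7]*17,[.058]*17)
E
sed -i 's/^C=.*/C=np.array([.5318,.0296])/' st.py
```

```text
123.68672661055535 0.05827258087400374
[-0.0055 -0.0045] 0.1222
[-0.0051 -0.0049] 0.1222
[-0.0044 -0.0055] 0.1222
[-0.0037 -0.006 ] 0.1222
[-0.003  -0.0064] 0.1222
[-0.0022 -0.0067] 0.1222
[-0.0013 -0.007 ] 0.1222
[-0.0005 -0.0071] 0.1222
[ 0.0004 -0.0071] 0.1222
[ 0.0013 -0.007 ] 0.1222
[ 0.0021 -0.0068] 0.1222
[ 0.0029 -0.0065] 0.1222
[ 0.0037 -0.0061] 0.1222
[ 0.0044 -0.0056] 0.1222
[ 0.005 -0.005] 0.1222
[ 0.0056 -0.0043] 0.1222
[ 0.0061 -0.0036] 0.1222
```

Request:
{"op": "drive_tool", "data": {
  "increments": [
    {"x": -0.0055,"y": -0.0045,"z": -0.0002,"rx": 0,"ry": 0,"rz": 0.122,"grip": 0},
    {"x": -0.0051,"y": -0.0049,"z": -0.0002,"rx": 0,"ry": 0,"rz": 0.122,"grip": 0},
    {"x": -0.0044,"y": -0.0055,"z": -0.0002,"rx": 0,"ry": 0,"rz": 0.122,"grip": 0},
    {"x": -0.0037,"y": -0.006,"z": -0.0002,"rx": 0,"ry": 0,"rz": 0.122,"grip": 0},
    {"x": -0.003,"y": -0.0064,"z": -0.0002,"rx": 0,"ry": 0,"rz": 0.122,"grip": 0},
    {"x": -0.0022,"y": -0.0067,"z": -0.0002,"rx": 0,"ry": 0,"rz": 0.122,"grip": 0},
    {"x": -0.0013,"y": -0.007,"z": -0.0002,"rx": 0,"ry": 0,"rz": 0.122,"grip": 0},
    {"x": -0.0005,"y": -0.0071,"z": -0.0002,"rx": 0,"ry": 0,"rz": 0.122,"grip": 0}
  ]
}}

```text
time: 16.28
eef_pos: [0.4733, 0.0295, 0.1223]
tool_rot: [-3.139, 0.001, 0.61]
contact_force: [-7.6, 2.7, 5.2]
opening: -0.005
```

Request:
{"op": "drive_tool", "data": {
  "increments": [
    {"x": 0.0004,"y": -0.0071,"z": -0.0002,"rx": 0,"ry": 0,"rz": 0.122,"grip": 0},
    {"x": 0.0013,"y": -0.007,"z": -0.0002,"rx": 0,"ry": 0,"rz": 0.122,"grip": 0},
    {"x": 0.0021,"y": -0.0068,"z": -0.0002,"rx": 0,"ry": 0,"rz": 0.122,"grip": 0},
    {"x": 0.0029,"y": -0.0065,"z": -0.0002,"rx": 0,"ry": 0,"rz": 0.122,"grip": 0},
    {"x": 0.0037,"y": -0.0061,"z": -0.0002,"rx": 0,"ry": 0,"rz": 0.122,"grip": 0},
    {"x": 0.0044,"y": -0.0056,"z": -0.0002,"rx": 0,"ry": 0,"rz": 0.122,"grip": 0},
    {"x": 0.005,"y": -0.005,"z": -0.0002,"rx": 0,"ry": 0,"rz": 0.122,"grip": 0},
    {"x": 0.0056,"y": -0.0043,"z": -0.0002,"rx": 0,"ry": 0,"rz": 0.122,"grip": 0}
  ]
}}

```text
time: 16.95
eef_pos: [0.4999, -0.0201, 0.1202]
tool_rot: [-3.141, -0.0, 1.585]
contact_force: [-0.8, -0.0, 0.1]
opening: -0.0
```

```bash
python3 -c "from st import *;look()"
```

```text
t 16.95 phi -122.7 r 0.059 z 0.1202 Frad 0.46415022575840365 Ftan -0.6598148767568873 Fz 0.14 q6 2.793 yaw [-3.141 -0.     1.585]
pointer deg 54.5 10 40.0 130.0
```

The pointer is at 54.5°, so the joint is about 390° with 330° to go. I'll retreat, raise to mid-rim and unwind 46 rows.

Request:
{"op": "drive_tool", "data": {
  "increments": [
    {"x": -0.0045,"y": -0.007,"z": 0,"rx": 0,"ry": 0,"rz": 0,"grip": 0},
    {"x": -0.0045,"y": -0.007,"z": 0,"rx": 0,"ry": 0,"rz": -0.122,"grip": 0},
    {"x": -0.0045,"y": -0.007,"z": 0.005,"rx": 0,"ry": 0,"rz": -0.122,"grip": 0},
    {"x": 0,"y": -0.007,"z": 0.005,"rx": 0,"ry": 0,"rz": -0.122,"grip": 0},
    {"x": 0,"y": 0,"z": 0,"rx": 0,"ry": 0,"rz": -0.122,"grip": 0},
    {"x": 0,"y": 0,"z": 0,"rx": 0,"ry": 0,"rz": -0.122,"grip": 0},
    {"x": 0,"y": 0,"z": 0,"rx": 0,"ry": 0,"rz": -0.122,"grip": 0},
    {"x": 0,"y": 0,"z": 0,"rx": 0,"ry": 0,"rz": -0.122,"grip": 0}
  ]
}}

```text
time: 17.67
eef_pos: [0.4861, -0.0475, 0.1303]
tool_rot: [-3.141, -0.001, 0.715]
contact_force: [-0.0, 0.5, -0.1]
opening: -0.002
```

Request:
{"op": "drive_tool", "data": {
  "increments": [
    {"x": 0.002,"y": 0,"z": 0,"rx": 0,"ry": 0,"rz": -0.122,"grip": 0},
    {"x": 0.002,"y": 0,"z": 0,"rx": 0,"ry": 0,"rz": -0.122,"grip": 0},
    {"x": 0.002,"y": 0,"z": 0,"rx": 0,"ry": 0,"rz": -0.122,"grip": 0},
    {"x": 0.002,"y": 0,"z": 0,"rx": 0,"ry": 0,"rz": -0.122,"grip": 0},
    {"x": 0.002,"y": 0,"z": 0,"rx": 0,"ry": 0,"rz": -0.122,"grip": 0},
    {"x": 0.002,"y": 0,"z": 0,"rx": 0,"ry": 0,"rz": -0.122,"grip": 0},
    {"x": 0.002,"y": 0,"z": 0,"rx": 0,"ry": 0,"rz": -0.122,"grip": 0},
    {"x": 0.002,"y": 0,"z": 0,"rx": 0,"ry": 0,"rz": -0.122,"grip": 0}
  ]
}}

```text
time: 18.33
eef_pos: [0.5023, -0.0474, 0.1303]
tool_rot: [-3.141, -0.001, -0.26]
contact_force: [-0.1, -0.1, 0.4]
opening: -0.002
```

Request:
{"op": "drive_tool", "data": {
  "increments": [
    {"x": 0.002,"y": 0,"z": 0,"rx": 0,"ry": 0,"rz": -0.122,"grip": 0},
    {"x": 0.002,"y": 0,"z": 0,"rx": 0,"ry": 0,"rz": -0.122,"grip": 0},
    {"x": 0.002,"y": 0,"z": 0,"rx": 0,"ry": 0,"rz": -0.122,"grip": 0},
    {"x": 0.002,"y": 0,"z": 0,"rx": 0,"ry": 0,"rz": -0.122,"grip": 0},
    {"x": 0.002,"y": 0,"z": 0,"rx": 0,"ry": 0,"rz": -0.122,"grip": 0},
    {"x": 0.002,"y": 0,"z": 0,"rx": 0,"ry": 0,"rz": -0.122,"grip": 0},
    {"x": 0.002,"y": 0,"z": 0,"rx": 0,"ry": 0,"rz": -0.122,"grip": 0},
    {"x": 0.002,"y": 0,"z": 0,"rx": 0,"ry": 0,"rz": -0.122,"grip": 0}
  ]
}}

```text
time: 19.0
eef_pos: [0.5182, -0.0474, 0.1303]
tool_rot: [-3.141, -0.001, -1.236]
contact_force: [-0.3, -0.8, -0.1]
opening: -0.004
```

Request:
{"op": "drive_tool", "data": {
  "increments": [
    {"x": 0.002,"y": 0,"z": 0,"rx": 0,"ry": 0,"rz": -0.122,"grip": 0},
    {"x": 0.002,"y": 0,"z": 0,"rx": 0,"ry": 0,"rz": -0.122,"grip": 0},
    {"x": 0.002,"y": 0,"z": 0,"rx": 0,"ry": 0,"rz": -0.122,"grip": 0},
    {"x": 0.002,"y": 0,"z": 0,"rx": 0,"ry": 0,"rz": -0.122,"grip": 0},
    {"x": 0.002,"y": 0,"z": 0,"rx": 0,"ry": 0,"rz": -0.122,"grip": 0},
    {"x": 0.002,"y": 0,"z": 0,"rx": 0,"ry": 0,"rz": -0.122,"grip": 0},
    {"x": 0.002,"y": 0,"z": 0,"rx": 0,"ry": 0,"rz": -0.122,"grip": 0},
    {"x": 0.002,"y": 0,"z": 0,"rx": 0,"ry": 0,"rz": -0.122,"grip": 0}
  ]
}}

```text
time: 19.67
eef_pos: [0.5342, -0.0474, 0.1303]
tool_rot: [-3.141, -0.0, -2.212]
contact_force: [0.3, 0.0, 0.9]
opening: 0.003
```

Request:
{"op": "drive_tool", "data": {
  "increments": [
    {"x": 0,"y": 0,"z": 0,"rx": 0,"ry": 0,"rz": -0.122,"grip": 0},
    {"x": 0,"y": 0,"z": 0,"rx": 0,"ry": 0,"rz": -0.122,"grip": 0},
    {"x": 0,"y": 0,"z": 0,"rx": 0,"ry": 0,"rz": -0.122,"grip": 0},
    {"x": 0,"y": 0,"z": 0,"rx": 0,"ry": 0,"rz": -0.122,"grip": 0},
    {"x": 0,"y": 0,"z": 0,"rx": 0,"ry": 0,"rz": -0.122,"grip": 0},
    {"x": 0,"y": 0,"z": 0,"rx": 0,"ry": 0,"rz": -0.122,"grip": 0},
    {"x": 0,"y": 0,"z": 0,"rx": 0,"ry": 0,"rz": -0.122,"grip": 0},
    {"x": 0,"y": 0,"z": 0,"rx": 0,"ry": 0,"rz": -0.122,"grip": 0}
  ]
}}

```text
time: 20.33
eef_pos: [0.5342, -0.0474, 0.1303]
tool_rot: [-3.142, -0.0, 3.095]
contact_force: [0.5, -0.0, -0.2]
opening: -0.003
```

Request:
{"op": "drive_tool", "data": {
  "increments": [
    {"x": 0,"y": 0,"z": 0,"rx": 0,"ry": 0,"rz": -0.122,"grip": 0},
    {"x": 0,"y": 0,"z": 0,"rx": 0,"ry": 0,"rz": -0.122,"grip": 0},
    {"x": 0,"y": 0,"z": 0,"rx": 0,"ry": 0,"rz": -0.122,"grip": 0},
    {"x": 0,"y": 0,"z": 0,"rx": 0,"ry": 0,"rz": -0.122,"grip": 0},
    {"x": 0,"y": 0,"z": 0,"rx": 0,"ry": 0,"rz": -0.122,"grip": 0},
    {"x": 0,"y": 0,"z": 0,"rx": 0,"ry": 0,"rz": -0.122,"grip": 0},
    {"x": 0,"y": 0,"z": 0,"rx": 0,"ry": 0,"rz": 0,"grip": 0},
    {"x": 0,"y": 0,"z": 0,"rx": 0,"ry": 0,"rz": 0,"grip": 0}
  ]
}}

```text
time: 21.0
eef_pos: [0.5343, -0.0474, 0.1302]
tool_rot: [3.142, -0.001, 2.375]
contact_force: [0.4, 0.3, 0.0]
opening: 0.004
```

Run:
```python
from st import *
s=look();P=s["eef_pos"][:2];d=P-C;ph=np.arctan2(d[1],d[0])
rows(P,C,ph,0,[0,0,3,5]+[7]*40,[.073,.066,.0605,.0585]+[.0577]*40)
```

```text
t 21.0 phi -88.2 r 0.077 z 0.1302 Frad -0.3194544795935144 Ftan 0.43566617684226805 Fz 0.03 q6 -2.624 yaw [ 3.142e+00 -1.000e-03  2.375e+00]
pointer deg 54.5 8 30.0 112.0
[-0.0001  0.004 ] 0.0
[-0.0002  0.007 ] 0.0
[0.003  0.0057] 0.0524
[0.0049 0.0026] 0.0873
[0.0067 0.0024] 0.1222
[0.0066 0.0024] 0.1222
[0.0063 0.0032] 0.1222
[0.0058 0.004 ] 0.1222
[0.0053 0.0047] 0.1222
[0.0047 0.0053] 0.1222
[0.004  0.0058] 0.1222
[0.0033 0.0062] 0.1222
[0.0025 0.0066] 0.1222
[0.0017 0.0068] 0.1222
[0.0008 0.007 ] 0.1222
[-0.     0.007] 0.1222
[-0.0009  0.007 ] 0.1222
[-0.0017  0.0068] 0.1222
[-0.0026  0.0066] 0.1222
[-0.0033  0.0062] 0.1222
[-0.0041  0.0057] 0.1222
[-0.0047  0.0052] 0.1222
[-0.0053  0.0046] 0.1222
[-0.0059  0.0039] 0.1222
[-0.0063  0.0032] 0.1222
[-0.0066  0.0024] 0.1222
[-0.0069  0.0015] 0.1222
[-0.007   0.0007] 0.1222
[-0.007  -0.0002] 0.1222
[-0.007 -0.001] 0.1222
[-0.0068 -0.0019] 0.1222
[-0.0065 -0.0027] 0.1222
[-0.0061 -0.0035] 0.1222
[-0.0057 -0.0042] 0.1222
[-0.0051 -0.0048] 0.1222
[-0.0045 -0.0054] 0.1222
[-0.0038 -0.0059] 0.1222
[-0.0031 -0.0063] 0.1222
[-0.0023 -0.0067] 0.1222
[-0.0014 -0.0069] 0.1222
[-0.0006 -0.007 ] 0.1222
[ 0.0003 -0.007 ] 0.1222
[ 0.0011 -0.007 ] 0.1222
[ 0.002  -0.0068] 0.1222
```

Request:
{"op": "drive_tool", "data": {
  "increments": [
    {"x": 0,"y": 0.004,"z": 0,"rx": 0,"ry": 0,"rz": 0,"grip": 0},
    {"x": 0,"y": 0.007,"z": 0,"rx": 0,"ry": 0,"rz": 0,"grip": 0},
    {"x": 0.003,"y": 0.0057,"z": 0,"rx": 0,"ry": 0,"rz": 0.02,"grip": 0},
    {"x": 0.0049,"y": 0.0026,"z": -0.0002,"rx": 0,"ry": 0,"rz": 0.05,"grip": 0},
    {"x": 0.0067,"y": 0.0024,"z": -0.0002,"rx": 0,"ry": 0,"rz": 0.122,"grip": 0},
    {"x": 0.0066,"y": 0.0024,"z": -0.0002,"rx": 0,"ry": 0,"rz": 0.122,"grip": 0},
    {"x": 0.0063,"y": 0.0032,"z": -0.0002,"rx": 0,"ry": 0,"rz": 0.122,"grip": 0},
    {"x": 0.0058,"y": 0.004,"z": -0.0002,"rx": 0,"ry": 0,"rz": 0.122,"grip": 0}
  ]
}}

```text
time: 21.72
eef_pos: [0.5688, -0.0174, 0.1301]
tool_rot: [-3.138, 0.001, 2.939]
contact_force: [1.9, -6.5, 2.7]
opening: -0.002
```

Request:
{"op": "drive_tool", "data": {
  "increments": [
    {"x": 0.0053,"y": 0.0047,"z": -0.0002,"rx": 0,"ry": 0,"rz": 0.122,"grip": 0},
    {"x": 0.0047,"y": 0.0053,"z": -0.0002,"rx": 0,"ry": 0,"rz": 0.122,"grip": 0},
    {"x": 0.004,"y": 0.0058,"z": -0.0002,"rx": 0,"ry": 0,"rz": 0.122,"grip": 0},
    {"x": 0.0033,"y": 0.0062,"z": -0.0002,"rx": 0,"ry": 0,"rz": 0.122,"grip": 0},
    {"x": 0.0025,"y": 0.0066,"z": -0.0002,"rx": 0,"ry": 0,"rz": 0.122,"grip": 0},
    {"x": 0.0017,"y": 0.0068,"z": -0.0002,"rx": 0,"ry": 0,"rz": 0.122,"grip": 0},
    {"x": 0.0008,"y": 0.007,"z": -0.0002,"rx": 0,"ry": 0,"rz": 0.122,"grip": 0},
    {"x": 0,"y": 0.007,"z": -0.0002,"rx": 0,"ry": 0,"rz": 0.122,"grip": 0}
  ]
}}

```text
time: 22.38
eef_pos: [0.5921, 0.0335, 0.1294]
tool_rot: [-3.137, 0.002, -2.367]
contact_force: [3.3, -1.4, 3.2]
opening: 0.001
```

```bash
python3 -c "from st import *;look()"
```

```text
t 22.38 phi 3.7 r 0.0604 z 0.1294 Frad 3.17348933471806 Ftan -1.5880587887481872 Fz 3.23 q6 -1.193 yaw [-3.137e+00  2.000e-03 -2.367e+00]
pointer deg 139.5 8 58.0 202.0
```

Request:
{"op": "drive_tool", "data": {
  "increments": [
    {"x": -0.0014,"y": 0.007,"z": -0.0002,"rx": 0,"ry": 0,"rz": 0.122,"grip": 0},
    {"x": -0.0021,"y": 0.0067,"z": -0.0002,"rx": 0,"ry": 0,"rz": 0.122,"grip": 0},
    {"x": -0.0026,"y": 0.0065,"z": -0.0002,"rx": 0,"ry": 0,"rz": 0.122,"grip": 0},
    {"x": -0.0033,"y": 0.0062,"z": -0.0002,"rx": 0,"ry": 0,"rz": 0.122,"grip": 0},
    {"x": -0.0041,"y": 0.0057,"z": -0.0002,"rx": 0,"ry": 0,"rz": 0.122,"grip": 0},
    {"x": -0.0047,"y": 0.0052,"z": -0.0002,"rx": 0,"ry": 0,"rz": 0.122,"grip": 0},
    {"x": -0.0053,"y": 0.0046,"z": -0.0002,"rx": 0,"ry": 0,"rz": 0.122,"grip": 0},
    {"x": -0.0059,"y": 0.0039,"z": -0.0002,"rx": 0,"ry": 0,"rz": 0.122,"grip": 0}
  ]
}}

```text
time: 23.1
eef_pos: [0.5628, 0.0811, 0.1282]
tool_rot: [-3.134, 0.001, -1.393]
contact_force: [4.6, 4.2, 4.7]
opening: -0.002
```

```bash
python3 -c "from st import *;look()"
```

```text
t 23.1 phi 58.9 r 0.0601 z 0.1282 Frad 5.971883564435196 Ftan -1.7176398285117935 Fz 4.74 q6 -0.32 yaw [-3.134e+00  1.000e-03 -1.393e+00]
pointer deg -165.5 8 66.0 218.0
```

Full tracking, 55° for 55°. Continuing.

Request:
{"op": "drive_tool", "data": {
  "increments": [
    {"x": -0.0063,"y": 0.0031,"z": -0.0002,"rx": 0,"ry": 0,"rz": 0.122,"grip": 0},
    {"x": -0.0066,"y": 0.0023,"z": -0.0002,"rx": 0,"ry": 0,"rz": 0.122,"grip": 0},
    {"x": -0.0069,"y": 0.0014,"z": -0.0002,"rx": 0,"ry": 0,"rz": 0.122,"grip": 0},
    {"x": -0.007,"y": 0.0006,"z": -0.0002,"rx": 0,"ry": 0,"rz": 0.122,"grip": 0},
    {"x": -0.007,"y": -0.0003,"z": -0.0002,"rx": 0,"ry": 0,"rz": 0.122,"grip": 0},
    {"x": -0.007,"y": -0.001,"z": -0.0002,"rx": 0,"ry": 0,"rz": 0.122,"grip": 0},
    {"x": -0.0068,"y": -0.0019,"z": -0.0002,"rx": 0,"ry": 0,"rz": 0.122,"grip": 0},
    {"x": -0.0065,"y": -0.0027,"z": -0.0002,"rx": 0,"ry": 0,"rz": 0.122,"grip": 0}
  ]
}}

```text
time: 23.82
eef_pos: [0.5074, 0.0838, 0.1263]
tool_rot: [-3.135, -0.002, -0.416]
contact_force: [-2.7, 9.8, 8.5]
opening: -0.0
```

```bash
python3 -c "from st import *;look()"
```

```text
t 23.82 phi 114.3 r 0.0595 z 0.1263 Frad 10.026613877679015 Ftan -1.510227324891111 Fz 8.46 q6 0.601 yaw [-3.135e+00 -2.000e-03 -4.160e-01]
pointer deg -109.0 9 70.0 133.0
```

Request:
{"op": "drive_tool", "data": {
  "increments": [
    {"x": -0.0061,"y": -0.0035,"z": 0,"rx": 0,"ry": 0,"rz": 0.11,"grip": 0},
    {"x": -0.0057,"y": -0.0042,"z": 0,"rx": 0,"ry": 0,"rz": 0.11,"grip": 0},
    {"x": -0.0051,"y": -0.0048,"z": 0,"rx": 0,"ry": 0,"rz": 0.11,"grip": 0},
    {"x": -0.0045,"y": -0.0054,"z": 0,"rx": 0,"ry": 0,"rz": 0.11,"grip": 0},
    {"x": -0.0038,"y": -0.0059,"z": 0,"rx": 0,"ry": 0,"rz": 0.11,"grip": 0},
    {"x": -0.0031,"y": -0.0063,"z": -0.0001,"rx": 0,"ry": 0,"rz": 0.11,"grip": 0},
    {"x": -0.0023,"y": -0.0067,"z": -0.0001,"rx": 0,"ry": 0,"rz": 0.11,"grip": 0},
    {"x": -0.0014,"y": -0.0069,"z": -0.0001,"rx": 0,"ry": 0,"rz": 0.11,"grip": 0}
  ]
}}

```text
time: 24.53
eef_pos: [0.4741, 0.0379, 0.1243]
tool_rot: [-3.139, -0.001, 0.462]
contact_force: [-2.3, 3.7, 3.3]
opening: 0.003
```

Run:
```python
from st import *
s=look();ph=np.radians(-88.2+8+7*36)
rows(C+.0577*np.array([np.cos(ph),np.sin(ph)]),C,ph,0,[7]*14,[.0577]*14)
```

```text
t 24.53 phi 171.8 r 0.0583 z 0.1243 Frad 2.830362711189975 Ftan -3.3381424975982554 Fz 3.29 q6 1.529 yaw [-3.139e+00 -1.000e-03  4.620e-01]
pointer deg -56.0 9 47.0 154.0
[-0.0006 -0.007 ] 0.1222
[ 0.0003 -0.007 ] 0.1222
[ 0.0011 -0.007 ] 0.1222
[ 0.002  -0.0068] 0.1222
[ 0.0028 -0.0065] 0.1222
[ 0.0036 -0.0061] 0.1222
[ 0.0043 -0.0056] 0.1222
[ 0.0049 -0.005 ] 0.1222
[ 0.0055 -0.0044] 0.1222
[ 0.006  -0.0037] 0.1222
[ 0.0064 -0.0029] 0.1222
[ 0.0067 -0.0021] 0.1222
[ 0.0069 -0.0013] 0.1222
[ 0.007  -0.0005] 0.1222
```

Request:
{"op": "drive_tool", "data": {
  "increments": [
    {"x": 0,"y": -0.007,"z": 0,"rx": 0,"ry": 0,"rz": 0.105,"grip": 0},
    {"x": 0.0009,"y": -0.007,"z": 0,"rx": 0,"ry": 0,"rz": 0.105,"grip": 0},
    {"x": 0.0013,"y": -0.007,"z": -0.0001,"rx": 0,"ry": 0,"rz": 0.105,"grip": 0},
    {"x": 0.002,"y": -0.0067,"z": -0.0001,"rx": 0,"ry": 0,"rz": 0.105,"grip": 0},
    {"x": 0.0028,"y": -0.0064,"z": -0.0001,"rx": 0,"ry": 0,"rz": 0.105,"grip": 0},
    {"x": 0.0036,"y": -0.006,"z": -0.0001,"rx": 0,"ry": 0,"rz": 0.105,"grip": 0},
    {"x": 0.0043,"y": -0.0055,"z": -0.0001,"rx": 0,"ry": 0,"rz": 0.105,"grip": 0},
    {"x": 0.0049,"y": -0.0049,"z": -0.0001,"rx": 0,"ry": 0,"rz": 0.105,"grip": 0}
  ]
}}

```text
time: 25.25
eef_pos: [0.4934, -0.0145, 0.1237]
tool_rot: [-3.139, 0.002, 1.298]
contact_force: [-6.3, -2.0, 5.9]
opening: -0.0
```

```bash
python3 -c "from st import *;look()"
```

```text
t 25.25 phi -131.1 r 0.0585 z 0.1237 Frad 5.65357413718956 Ftan -3.3988522576756095 Fz 5.89 q6 2.489 yaw [-3.139e+00  2.000e-03  1.298e+00]
pointer deg 4.0 9 42.0 137.0
```

Three more rows to the tab, then a radial retreat.

Request:
{"op": "drive_tool", "data": {
  "increments": [
    {"x": 0.0055,"y": -0.0043,"z": 0,"rx": 0,"ry": 0,"rz": 0.08,"grip": 0},
    {"x": 0.006,"y": -0.0036,"z": 0,"rx": 0,"ry": 0,"rz": 0.08,"grip": 0},
    {"x": 0.0064,"y": -0.0028,"z": 0,"rx": 0,"ry": 0,"rz": 0.05,"grip": 0},
    {"x": 0,"y": 0,"z": 0,"rx": 0,"ry": 0,"rz": 0,"grip": 0},
    {"x": -0.003,"y": -0.009,"z": 0,"rx": 0,"ry": 0,"rz": 0,"grip": 0},
    {"x": -0.003,"y": -0.009,"z": 0,"rx": 0,"ry": 0,"rz": 0,"grip": 0},
    {"x": -0.003,"y": -0.009,"z": 0,"rx": 0,"ry": 0,"rz": 0,"grip": 0},
    {"x": 0,"y": 0,"z": 0,"rx": 0,"ry": 0,"rz": 0,"grip": 0}
  ]
}}

```text
time: 25.97
eef_pos: [0.5027, -0.0526, 0.1235]
tool_rot: [3.141, -0.001, 1.505]
contact_force: [0.9, 0.9, -0.0]
opening: 0.001
```

```bash
python3 -c "from st import *;look('pics/r4.png')"
```

```text
t 25.97 phi -109.5 r 0.0872 z 0.1235 Frad -1.1954729549642322 Ftan 0.538672251249356 Fz -0.0 q6 2.781 yaw [ 3.141e+00 -1.000e-03  1.505e+00]
pointer deg 86.0 71 0.0 137.0
```

View pics/r4.png

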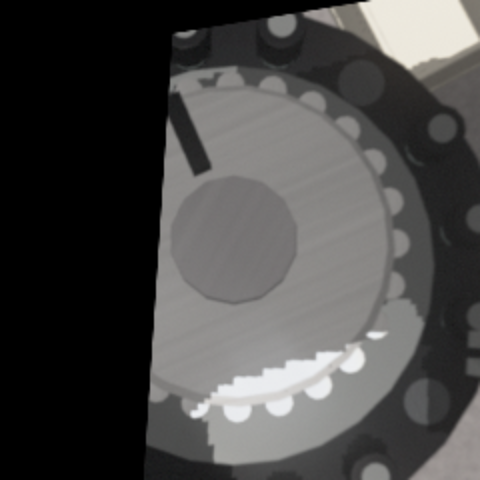

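The pointer runs from (203,172) to (175,95), about 21° against the tab's 24°. Unwrapped it totals about 743°, against a target of 744°. I'll lift the hand clear and check from the top camera.

Request:
{"op": "drive_tool", "data": {
  "increments": [
    {"x": 0,"y": -0.005,"z": 0.02,"rx": 0,"ry": 0,"rz": 0,"grip": 0},
    {"x": 0,"y": -0.005,"z": 0.02,"rx": 0,"ry": 0,"rz": 0,"grip": 0},
    {"x": 0,"y": -0.005,"z": 0.02,"rx": 0,"ry": 0,"rz": 0,"grip": 0},
    {"x": 0,"y": -0.005,"z": 0.02,"rx": 0,"ry": 0,"rz": 0,"grip": 0},
    {"x": 0,"y": -0.005,"z": 0.02,"rx": 0,"ry": 0,"rz": 0,"grip": 0},
    {"x": -0.005,"y": -0.02,"z": 0.01,"rx": 0,"ry": 0,"rz": 0,"grip": 0},
    {"x": -0.005,"y": -0.02,"z": 0,"rx": 0,"ry": 0,"rz": -0.05,"grip": 0},
    {"x": -0.005,"y": -0.02,"z": 0,"rx": 0,"ry": 0,"rz": -0.05,"grip": 0}
  ]
}}

```text
time: 26.68
eef_pos: [0.4885, -0.1368, 0.2346]
tool_rot: [3.14, -0.002, 1.405]
contact_force: [0.7, -0.8, -0.1]
opening: -0.0
```

Request:
{"op": "drive_tool", "data": {
  "increments": [
    {"x": -0.005,"y": -0.025,"z": 0,"rx": 0,"ry": 0,"rz": -0.1,"grip": 0},
    {"x": -0.005,"y": -0.025,"z": 0,"rx": 0,"ry": 0,"rz": -0.1,"grip": 0},
    {"x": -0.005,"y": -0.025,"z": 0,"rx": 0,"ry": 0,"rz": -0.1,"grip": 0},
    {"x": -0.005,"y": -0.025,"z": 0,"rx": 0,"ry": 0,"rz": -0.1,"grip": 0},
    {"x": -0.005,"y": -0.025,"z": 0,"rx": 0,"ry": 0,"rz": -0.1,"grip": 0},
    {"x": -0.005,"y": -0.025,"z": 0,"rx": 0,"ry": 0,"rz": -0.1,"grip": 0},
    {"x": 0,"y": 0,"z": 0,"rx": 0,"ry": 0,"rz": 0,"grip": 0},
    {"x": 0,"y": 0,"z": 0,"rx": 0,"ry": 0,"rz": 0,"grip": 0}
  ]
}}

```text
time: 27.35
eef_pos: [0.4579, -0.2872, 0.2332]
tool_rot: [-3.141, -0.001, 0.805]
contact_force: [-0.6, -0.5, -0.2]
opening: 0.001
```

Run:
```python
from h import *
from plant import bot,viewer
f=viewer.grab_frame("top");im=f["pixels"];o=np.load("top0.npz")["pixels"]
c=lambda i:cv2.resize(i[125:295,160:370],None,fx=1.9,fy=3.5*1.9/3.5,interpolation=cv2.INTER_CUBIC)
z=cv2.resize(im[160:296,210:346],None,fx=2.9,fy=2.9,interpolation=cv2.INTER_CUBIC)
a=np.zeros((400,800,3),np.uint8);q=c(im);a[:q.shape[0],:q.shape[1]]=q;a[:z.shape[0],402:402+z.shape[1]]=z[:400,:398]
cv2.imwrite("pics/end.png",cv2.convertScaleAbs(a[:,:,::-1],alpha=1.2));s=bot.observe();print(s["eef_pos"],s["contact_force"],s["time"])
d=cv2.absdiff(cv2.cvtColor(im,7),cv2.cvtColor(o,7))
for n,(x0,y0,x1,y1) in dict(bottle=(165,195,205,240),va=(198,255,220,275),vb=(338,180,358,204),tray=(292,128,346,183)).items():print(n,d[y0:y1,x0:x1].mean().round(1),d[y0:y1,x0:x1].max())
```

```text
[ 0.45818933 -0.28649003  0.23329194] [-1.17823912 -0.18938004 -0.27233891] 27.4
bottle 7.1 14
va 7.7 13
vb 31.6 62
tray 16.9 72
```

View pics/end.png

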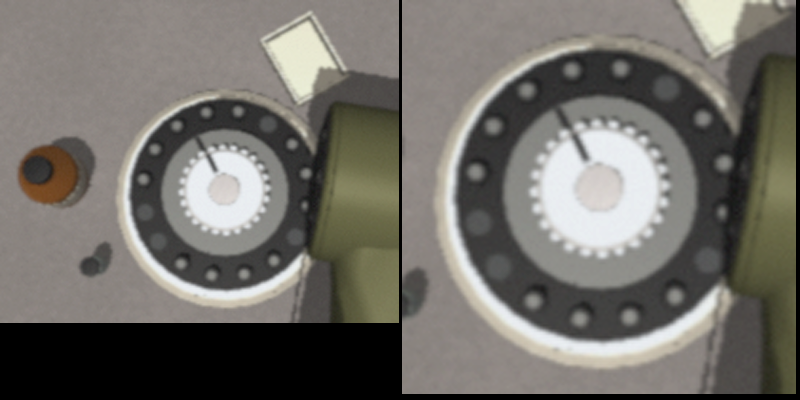

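The pointer at (575,145) lies in line with the tab at (560,112). The bottle, the left vial and the tray stand where they were. The right vial is hidden behind the arm's elbow, and the hand never went near it.

```bash
python3 -c "
from plant import bot
print(bot.hand_in())"
```

```text
the job is handed in; nothing more can be done
None
```

I turned the collar anticlockwise to the tab and then two more full turns, backed the hand off and handed the job in at 27.4 s. `hand_in` reports no verdict.

I used one corner of the shut fingers against the ridges, orbiting the rim in three strokes and unwinding the wrist between them. The finger lost its grip on the ridges a few times. Each time I re-measured the pointer and pressed in again, after moving my estimate of the axis by 1–2 mm where the contact had been too light.

**Last checks**
- **Pointer:** in the final top view it lines up with the tab, and the wrist view agreed to about 3°. Adding up the measured strokes gives about 743° against a target of about 744°, so the joint should be near 12.5 rad.
- **Hand:** clear of everything, with the force reading at noise level.
- **Bottle, left vial and tray:** they look unmoved. The tray's image difference was raised, which I put down to the arm's shadow.

**Not confirmed**
- **Right-hand vial:** the arm's elbow hid it in the final picture. The hand did not go near it.
- **Collar lift:** I could not measure this directly. The finger mostly pressed the collar down. One reading early in the first stroke showed it pushing up with about 2.7 N, after which I let it creep down while in contact.

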